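# Hook a dropped ring gauge out from behind the guard and seat it in the sprung stop

## Robot

A 6-joint arm with a two-finger parallel gripper is mounted at the origin on a cart in front of the work surface, level with it; the furniture and walls round the work are solid. World frame = base frame: x ahead of the robot, y to its left, z up, the work surface at z = 0. Lengths are in mm, angles in rad, forces in N, time in s.
With the tool pointing down it reaches from about 350 to 875 mm from the base axis. Payload 15.5 kg.
Tool frame: the origin (TCP) lies on the centre line of the jaws, within the pads' length; the fingertips stand 11 mm ahead of it and the grasp point (between the pads) lies 8 mm behind it; z points along the fingers, y is the direction in which the jaws open and shut (so a half turn about z gives the same grasp; the last joint's range is limited). The gripper opens to 85 mm and grips with 20 to 120 N. Pads are 22 mm wide; open, the fingers measure 114 mm over their backs; the gripper's body (76 mm by 85 mm) begins 54 mm behind the grasp point. The pads swing forward as they close: fully open they stand 13 mm farther back than shut.
Start: joints at [1.175, 0.494, 1.345, -0, 1.302, -0.096], TCP at [185.173, 596.94, 242.277] pointing down, gripper open.
Joint ranges: [-2.91, 2.91], [-0.82, 2.16], [0.22, 2.67], [-1.22, 4.37], [0.12, 2.79], [-3.08, 3.08]. Speed limits (rad/s): [1.89, 1.89, 2.57, 3.01, 3.01, 3.01].

## Interface

Orientations are given as a unit quaternion [x, y, z, w].
In Python, from bench import env gives the robot as it stands.
- The arm moves only by the tool drive_tool, never from a script. Its argument "moves" is one flat list of numbers, 5 for each row, row after row: the gripper command: -1 is shut, 1 is fully open, values between are in proportion, then the shift along the tool's x, y, z in m, then the turn about the tool's z in rad. A call has 1 to 8 rows; each row shifts and turns the commanded pose from where the row before left it, along the tool's axes as they then stand; what a row does not reach is not made up. A row lasts 1/12 s, in which the tool goes at most 41.7 mm and 7.16 degrees, less where a joint would pass 70% of its speed; a pose out of reach is approached as far as the arm can. A call is refused whole if a number of a shift passes 0.0417 or a number of a turn 0.125, either way. A call with a gripper value outside its range is refused whole. The fingers move at their own pace and stop on an object; "grip_force" is the grip in N (left out, the last holds). Time passes only in rows, so rows that do not move let the fingers close. It gives the time, the measured TCP pose, the force and the opening at its end, in the units of the state.
- env.get_obs(): the state, without advancing time (a new reading comes with each control period).
- env.read_camera(name): name is "scene" or "top"; returns a dict with "frame" (480x640x3 uint8, red, green, blue), "intrinsics" (3x3 intrinsics, pixels), "R" (3x3) and "t" (3): a world point X has camera coordinates R X + t. Camera axes: x right, y down, z forward; pixel columns grow to the right and rows downward; lengths in mm; the calibration is good to about 2 mm. A picture is of the moment at which its call begins. There is no depth.
- env.close_job(): hands the job in, once; it reports no verdict.
The state is a dict: "clock": time; "joints": joint angles; "qd": joint speeds; "effort": joint torques, N m; "position": TCP position; "orientation": TCP orientation; "ft_force": force on the tool from outside, world axes, zero at the start; "wrist_torque": the same for the moment, N m; "grip_width": finger opening in mm.
Only numpy, scipy, OpenCV 4.12 (cv2) and the standard library are available. Lean on these libraries where they do the work, as an engineer would, in place of code of your own. Each camera call takes 0.05 s, during which the arm holds its last target.

## Task

The ring gauge has dropped behind the fixed wire guard, where no gripper can go. Take the hooked rod by its black grip block, catch the ring with the hook and draw it straight out from under the guard until it sits in the sprung vee stop, feeling for the stop and pressing the ring home in it for about half a second with roughly 10 N, never 20 N. Then unhook it gently so that it stays in front of the guard at the stop, and stand the rod back on the open table well away from the ring; keep the gripper itself off the ring and the guard, do not knock the guard with the rod, and leave the other parts alone.

Things in the scene. Friction and masses are not known exactly. Their poses are not given: they have to be found in the camera images.
- guard: Fixed grey guard and stop, one fixture. Origin on the table, mid-mouth; +x points in under the guard, -x out to the stop, z up. Inside free x 0 to 132, y -57 to +57 mm: back sheet, wire sides, roof wires 91 mm up. No floor: the ring slides on the table. Foot rails 14 mm high at y = +-57 to +-65 mm run out to x = -200 mm, joined there by a cross rail 12 mm high.
- mouth_top (a point): Middle of the lower edge of the header bar across the guard's mouth, 76 mm above the table: the mouth below it is open. The header is 6 mm thick and reaches up to 98 mm.
- stop_zone (a point): Table point on the fixture's centre line 75 mm out from the mouth. The steel vee stop (18 mm high, 45 degree faces open to the mouth) centres the ring on this line. Its slide is clamped at an unmeasured setting: the ring's centre is within 18 mm of this point along x at first touch, so feel for it. The vee is sprung along x, 5 N/mm, 6 mm travel. Nothing behind it is over 20 mm high.
- ring_gauge: Plain steel ring gauge lying flat, outside diameter 64 mm, height 20 mm, through bore about 30 mm, 0.2 to 0.4 kg. Origin: centre of its underside. It starts under the guard, 50 to 80 mm in from the mouth.
- hook_rod: Hooked steel rod, 300 mm long, 0.3 kg, standing on its two ends. Origin: at foot level under the middle of the grip block. The 9 mm round rod runs along x, its centre 31 mm up. At x = +170 mm it is bent down into the hook, a straight 9 mm pin with 26 mm free below the rod; at x = -130 mm down to a cross foot 70 mm wide. All bottoms are at z = 0.
- rod_grip (a point): Centre of the rod's black grip block, 46 mm above the rod's origin: block 64 mm long along the rod, 20 mm thick across it (pinch it across these 20 mm), 42 mm high (25 to 67 mm above the origin).
- hook_tip (a point): Lower end of the hook pin of the rod (x = +170 mm, y = 0, z = 0 in the rod's frame). When pressing the ring into the stop, judge the press by the force along the rod: friction at the pin can add a vertical force of several newtons.
- turned_part_1: Bystander: flanged turned bush, 48 mm across, 28 mm high; origin at the centre of its underside.
- vee_block_1: Bystander: steel vee block 34 x 45 x 36 mm; origin at the centre of its underside.
- plug_gauge: Bystander: plug gauge lying down, 25 x 112 x 25 mm; origin at the centre of its underside.
Things that resemble listed ones, but are neither listed nor needed, are in the scene too. Leave any purple or red look-alike of the ring_gauge alone.

How it is judged:
By the outcome, as a careful person would: the job done as asked, in the order asked, and still so for the second after the job is handed in, with the robot touching nothing.
It also fails if it takes over 72 s, if anything falls off the work surface, if the arm or the gripper's body presses on something with over 40 N, if the wrist force passes 120 N, or if a joint passes its speed limit or range.

## Working session

There is one attempt and no reset: what is moved stays moved. The work goes in short steps, Python scripts to look and compute and a tool call to move; the robot and the scene stay as the last step left them, time stands still between calls to the robot, and variables do not carry over. Pictures are saved under pics/ and viewed, and the job is handed in when it is done.

Besides the shell and the picture viewer there is one more tool, called after "Emit:" as name(argument=value, ...) on one line, values as JSON. drive_tool: Moves the arm, as the interface text tells. Its arguments: {"type":"object","properties":{"moves":{"type":"array"},"grip_force":{"type":"number"}},"required":["moves"]}

```bash
mkdir -p pics; ls; cat > h.py <<'E'
import numpy as np, cv2
from bench import env
def snap(n,f):
    c=env.read_camera(n); cv2.imwrite(f'pics/{f}.png',c['frame'][:,:,::-1]); np.savez(f'pics/{f}.npz',K=c['intrinsics'],R=c['R'],t=c['t'],frame=c['frame']); return c
def back(f,u,v,z):
    d=np.load(f'pics/{f}.npz');K,R,t=d['K'],d['R'],d['t']
    r=R.T@np.linalg.inv(K)@np.array([u,v,1.]); C=-R.T@t; return C+r*(z-C[2])/r[2]
def proj(f,X):
    d=np.load(f'pics/{f}.npz'); p=d['K']@(d['R']@np.array(X,float)+d['t']); return p[:2]/p[2]
def crop(f,x0,y0,x1,y1,s,o):
    im=cv2.imread(f'pics/{f}.png')[y0:y1,x0:x1]; cv2.imwrite(f'pics/{o}.png',cv2.resize(im,None,fx=s,fy=s,interpolation=cv2.INTER_CUBIC))
E
python3 - <<'E'
from h import *
for n in('scene','top'):
    c=snap(n,n+'0'); print(c['intrinsics'],-c['R'].T@c['t'])
print(env.get_obs())
E
```

```text
pics
[[616.96734986   0.         320.4046016 ]
 [  0.         616.96734986 243.064229  ]
 [  0.           0.           1.        ]] [-248.1459161  -536.31105553 1113.1666767 ]
[[624.31573628   0.         317.64770662]
 [  0.         624.31573628 226.49055181]
 [  0.           0.           1.        ]] [ 377.77379855   22.48208713 1508.13819868]
{'clock': 0.1, 'joints': array([ 1.17449598e+00,  4.94145766e-01,  1.34606779e+00, -1.97540609e-05,
        1.30253558e+00, -9.54640003e-02]), 'qd': array([-3.53618482e-04, -7.64121432e-05, -3.00761891e-03,  9.64279689e-05,
       -7.75019526e-04,  3.73847707e-04]), 'effort': array([ 2.07865043e-03, -8.83577085e+01, -3.84570551e+01, -8.97299515e-05,
        5.09872174e-03, -3.05493222e-05]), 'position': array([185.05519065, 596.63618475, 241.7449835 ]), 'orientation': array([ 1.49848976e-01,  9.88708729e-01, -5.63167333e-04, -1.31515055e-04]), 'ft_force': array([ 0.53431976, -0.66028586, -0.0907149 ]), 'wrist_torque': array([-0.00890502, -0.01114966, -0.02801688]), 'grip_width': 85.6778374484924}
```

View pics/scene0.png

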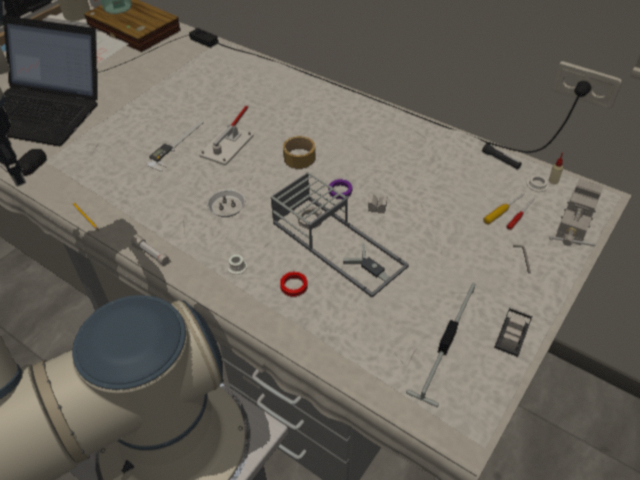

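View pics/top0.png

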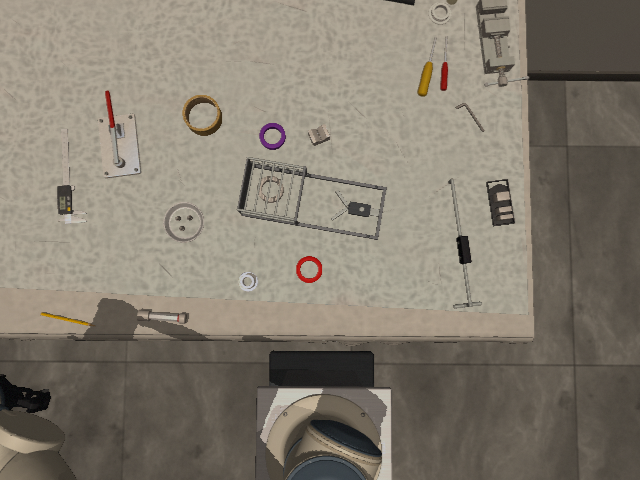

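The guard is at top px about (240–385, 158–238), with its mouth facing right toward the stop at (345,208). The ring is inside at (271,190) and the rod is at (450–475, 180–305). The purple ring (272,136) and red ring (309,269) are look-alikes. I'll enlarge these areas.

```bash
python3 - <<'E'
from h import *
crop('top0',230,145,395,250,4.8,'c1'); crop('top0',430,170,520,320,4,'c2'); crop('scene0',260,165,420,300,5,'c3'); crop('scene0',400,275,490,415,4.2,'c4')
E
```

```text
(no output)
```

View pics/c1.png

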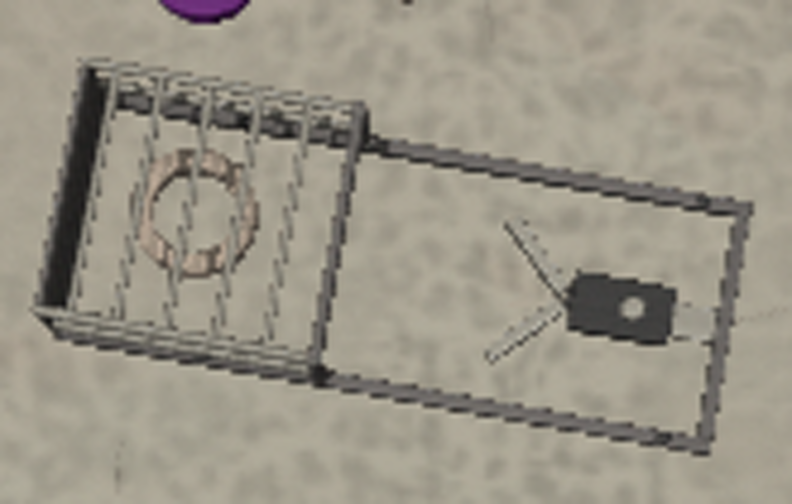

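View pics/c2.png

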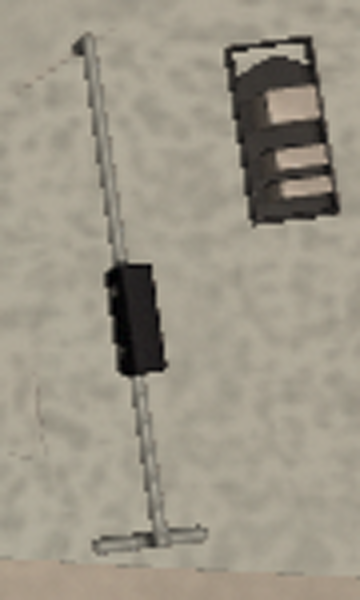

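View pics/c3.png

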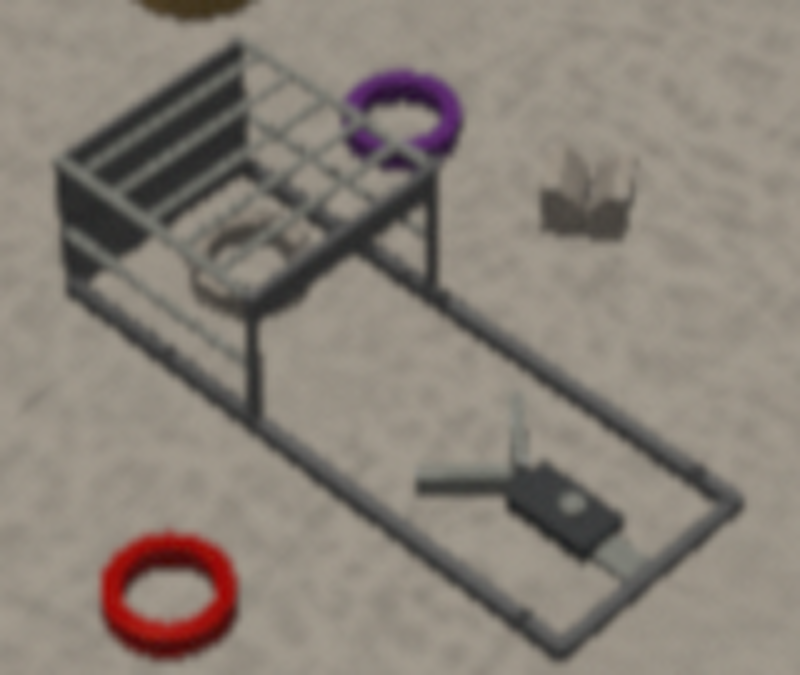

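View pics/c4.png

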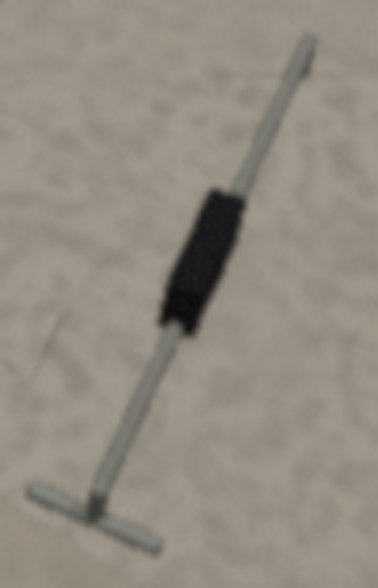

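```bash
python3 - <<'E'
from h import *
from scipy.optimize import least_squares
def T(s,o): return lambda p:(np.array(p)+0.5)/s+np.array(o)-0.5
t1=T(4.8,(230,145));t2=T(4,(430,170));t3=T(5,(260,165));t4=T(4.2,(400,275))
G=[('top0',t1((750,206)),(-205,-65,12)),('top0',t1((705,452)),(-205,65,12)),('top0',t1((362,105)),(-3,-61,98)),('top0',t1((320,372)),(-3,61,98)),
('scene0',t3((742,500)),(-205,-65,12)),('scene0',t3((560,655)),(-205,65,6)),('scene0',t3((255,420)),(0,65,5)),('top0',t1((85,62)),(135,-61,98)),('top0',t1((38,312)),(135,61,98))]
R=[('top0',t2((88,40)),(172,0,33)),('top0',t2((142,318)),(0,0,67)),('top0',t2((95,546)),(-130,35,5)),('top0',t2((207,534)),(-130,-35,5)),('top0',t2((122,265)),(32,0,31)),('top0',t2((140,377)),(-32,0,31)),
('scene0',t4((310,37)),(173,0,33)),('scene0',t4((30,488)),(-130,35,5)),('scene0',t4((158,547)),(-130,-35,5)),('scene0',t4((92,515)),(-132,0,5))]
for nm,L,x0 in(('guard',G,(500,0,1.4)),('rod',R,(400,-310,.1))):
    def f(p):
        c,s=np.cos(p[2]),np.sin(p[2]);r=[]
        for v,px,m in L: r+=list(proj(v,(p[0]+c*m[0]-s*m[1],p[1]+s*m[0]+c*m[1],m[2]))-px)
        return np.array(r)
    o=least_squares(f,x0,loss='soft_l1'); print(nm,o.x,np.degrees(o.x[2])); print(f(o.x).reshape(-1,2).round(1).tolist())
# ring center at top ring image
c=t1((196,212)); print('ring top',back('top0',*c,10)); c3=t3((252,262)); print('ring scene',back('scene0',*c3,10))
for v in('top0','scene0'): print(proj(v,(400,-310,60)))
E
```

```text
guard [598.2097534   60.23019799   1.40399409] 80.44293564122246
[[1.3, -0.5], [1.9, 0.9], [-0.7, 0.9], [-1.4, -2.6], [1.9, 0.3], [1.1, 2.5], [-1.6, 2.1], [-2.2, -0.5], [-2.3, -0.6]]
rod [ 4.75473704e+02 -3.26589328e+02  1.27794877e-01] 7.322107090127826
[[-0.1, -0.8], [0.1, -0.1], [-1.1, 0.2], [-0.2, -0.3], [-0.5, 0.8], [-1.1, -0.5], [1.0, -0.3], [-0.9, 0.1], [1.8, 1.0], [0.4, 1.9]]
ring top [621.9824289 130.3449156  10.       ]
ring scene [624.08466911 133.57215796  10.        ]
[457.84963712 281.72832919]
[423.79167475 355.84932057]
```

```bash
cat > fit.py <<'E'
from h import *
from scipy.optimize import least_squares
def T(s,o): return lambda p:(np.array(p)+0.5)/s+np.array(o)-0.5
t1=T(4.8,(230,145));t3=T(5,(260,165))
def W(p,m):
    c,s=np.cos(p[2]),np.sin(p[2]); return (p[0]+c*m[0]-s*m[1],p[1]+s*m[0]+c*m[1],m[2])
G=[('top0',t1((750,206)),(-200,-65,14)),('top0',t1((705,452)),(-200,65,12)),('top0',t1((362,105)),(-3,-61,98)),('top0',t1((320,372)),(-3,61,98)),
('scene0',t3((742,500)),(-200,-65,14)),('scene0',t3((560,655)),(-200,65,0)),('top0',t1((85,62)),(132,-61,91)),('top0',t1((38,312)),(132,61,91))]
def fit(L,x0):
    f=lambda p:np.array([W and (proj(v,W(p,m))-px) for v,px,m in L]).ravel()
    o=least_squares(f,x0); return o.x,f(o.x).reshape(-1,2).round(1).tolist()
if __name__=='__main__':
    for L in (G,[g for g in G if g[0]=='top0'],):
        p,r=fit(L,(600,60,1.4)); print(p,np.degrees(p[2]),r)
    E=[((x0,y,z),(x1,y,z)) for x0,x1,y,z in((-200,132,57,14),(-200,132,-57,14),(-200,132,65,14),(-200,132,-65,14),(0,132,57,91),(0,132,-57,91))]+[((x,-57,z),(x,57,z)) for x,z in((-200,12),(0,76),(0,98),(132,91),(132,0))]
    for v,b,s in(('top0',(230,145,395,250),4.8),('scene0',(260,165,420,300),5)):
        im=cv2.imread(f'pics/{v}.png')[b[1]:b[3],b[0]:b[2]]; im=cv2.resize(im,None,fx=s,fy=s)
        q=lambda m: tuple(int(a) for a in (proj(v,W(p,m))-np.array(b[:2])+.5)*s)
        for a,c in E: cv2.line(im,q(a),q(c),(0,255,0),1)
        cv2.circle(im,q((-75,0,0)),3,(0,0,255),-1)
        for zz in(0,20):
            for k in range(60):
                a=k*np.pi/30; cv2.circle(im,q((73+32*np.cos(a),-12+32*np.sin(a),zz)),1,(255,0,0),-1)
        cv2.imwrite(f'pics/ov_{v}.png',im)
E
python3 fit.py
```

```text
[597.99830488  59.10449599   1.40395031] 80.44042730570092 [[-0.2, -0.9], [0.3, 0.6], [-0.2, 1.0], [-0.9, -2.5], [0.7, -1.2], [-0.3, 3.1], [-0.1, 0.5], [-0.2, 0.1]]
[597.54136645  58.58491519   1.40270394] 80.3690156379852 [[0.0, -0.6], [0.5, 0.9], [0.0, 1.2], [-0.7, -2.3], [0.2, 0.6], [0.0, 0.2]]
```

View pics/ov_top0.png

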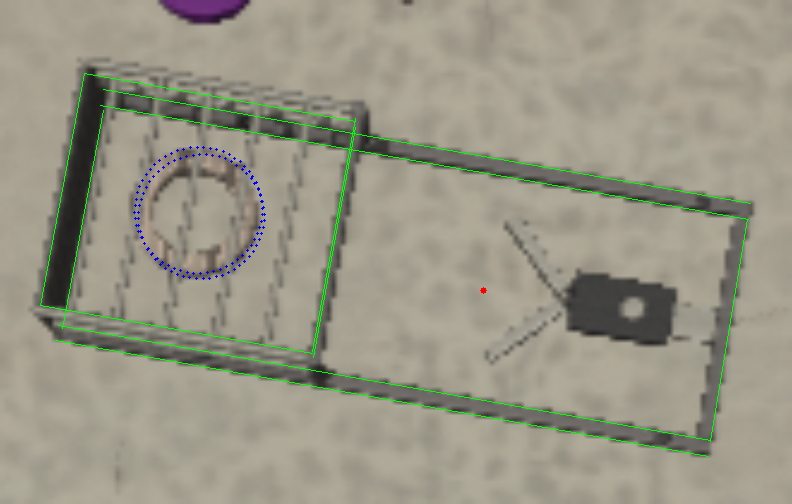

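View pics/ov_scene0.png

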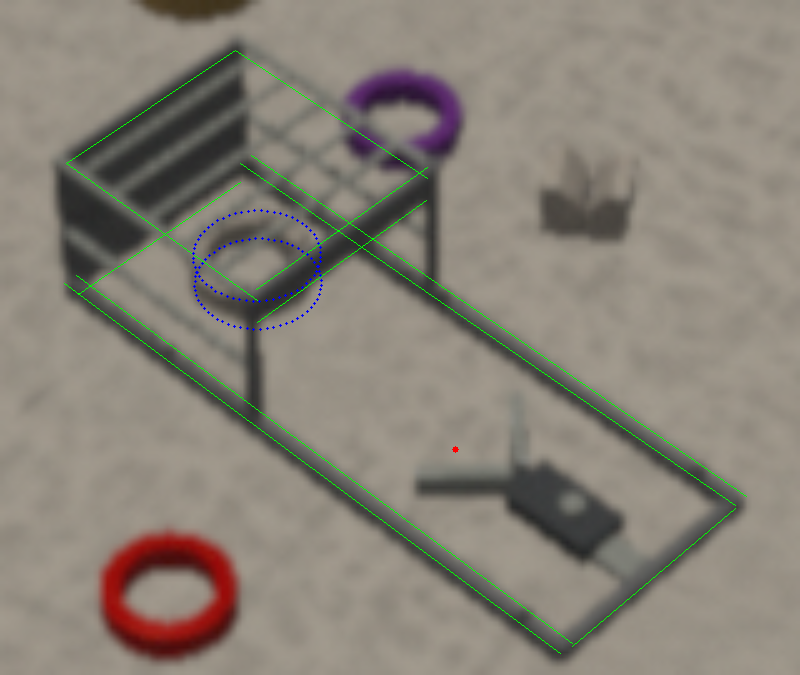

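```bash
python3 - <<'E'
from h import *
a=cv2.imread('pics/top0.png')[168:212,248:298]; b=cv2.imread('pics/scene0.png')[195:235,290:340]
k=dict(interpolation=cv2.INTER_CUBIC)
cv2.imwrite('pics/c5.png',np.vstack([cv2.convertScaleAbs(cv2.resize(x,(500,290),**k),alpha=1.5,beta=-40) for x in(a,b)]))
E
```

```text
(no output)
```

View pics/c5.png

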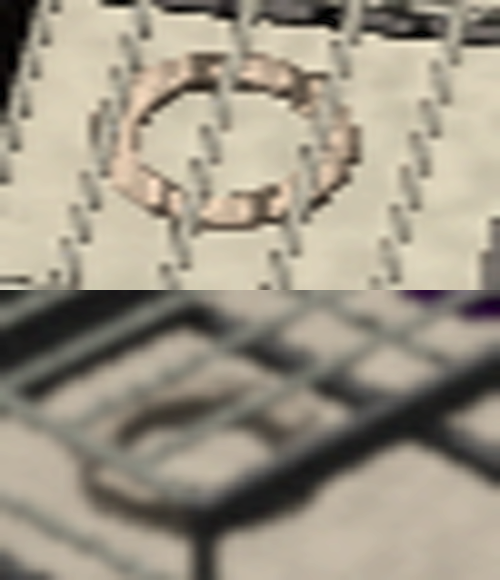

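Emit:
drive_tool(moves=[1,-0.029,-0.0235,0,0,1,-0.029,-0.0235,0,0,1,-0.029,-0.0235,0,0,1,-0.029,-0.0235,0,0,1,-0.029,-0.0235,0,0,1,-0.029,-0.0235,0,0,1,-0.029,-0.0235,0,0,1,-0.029,-0.0235,0,0], grip_force=100)

```text
clock: 0.77
position: [351.5, 347.0, 242.2]
orientation: [0.15, 0.989, -0.0, -0.0]
ft_force: [1.0, 1.3, 0.9]
grip_width: 85.3
```

Emit:
drive_tool(moves=[1,-0.029,-0.0235,0,0,1,-0.029,-0.0235,0,0,1,-0.029,-0.0235,0,0,1,-0.029,-0.0235,0,0,1,-0.029,-0.0235,0,0,1,-0.029,-0.0235,0,0,1,-0.029,-0.0235,0,0,1,-0.029,-0.0235,0,0])

```text
clock: 1.43
position: [517.5, 98.5, 242.1]
orientation: [0.15, 0.989, -0.0, -0.0]
ft_force: [1.2, -0.0, -0.7]
grip_width: 85.4
```

Emit:
drive_tool(moves=[1,-0.007,-0.035,0,0,1,-0.007,-0.035,0,0,1,-0.007,-0.035,0,0,1,-0.007,-0.035,0,0,1,-0.007,-0.035,0,0,1,-0.007,-0.035,0,0,1,-0.007,-0.035,0,0,1,-0.007,-0.035,0,0])

```text
clock: 2.1
position: [486.8, -185.3, 242.2]
orientation: [0.15, 0.989, 0.0, -0.0]
ft_force: [1.8, 0.9, -0.2]
grip_width: 85.5
```

Emit:
drive_tool(moves=[1,-0.007,-0.035,0,0,1,-0.007,-0.035,0,0,1,-0.007,-0.035,0,0,1,-0.007,-0.035,0,0,1,0,0,0,0.118,1,0,0,0,0.118,1,0,0,0,0.118,1,0,0,0,0.118])

```text
clock: 2.77
position: [472.4, -325.8, 241.9]
orientation: [0.38, 0.925, 0.0, -0.0]
ft_force: [-1.0, 0.3, 0.0]
grip_width: 85.0
```

Emit:
drive_tool(moves=[1,0,0,0,0.118,1,0,0,0,0.118,1,0,0,0,0.118,1,0,0,0,0.118,1,0,0,0,0.118,1,0,0,0,0.118,1,0,0,0,0.118,1,0,0,0,0.118])

```text
clock: 3.43
position: [472.6, -325.5, 242.0]
orientation: [0.759, 0.651, -0.0, -0.0]
ft_force: [-1.2, 0.2, 0.0]
grip_width: 85.1
```

Emit:
drive_tool(moves=[1,0,0,0,0.118,1,0,0,0,0.118,1,0,0,0,0.118,1,0,0,0,0.118,1,0,0,0,0.118,1,0,0,0,0.118,1,0,0,0,0.118,1,0,0,0,0.118])

```text
clock: 4.1
position: [472.6, -325.6, 242.0]
orientation: [0.972, 0.235, -0.0, -0.0]
ft_force: [-0.1, 0.5, 1.1]
grip_width: 85.6
```

Emit:
drive_tool(moves=[1,0,0,0,0.118,1,0,0,0,0.118,1,0,0,0,0.118,1,0,0,0,0])

```text
clock: 4.43
position: [472.6, -325.6, 242.0]
orientation: [0.998, 0.06, -0.0, -0.0]
ft_force: [-0.6, 0.3, -0.2]
grip_width: 85.3
```

```bash
cat >> h.py <<'E'
def tool():
    from scipy.spatial.transform import Rotation as Ro
    o=env.get_obs(); M=Ro.from_quat(o['orientation']).as_matrix(); p=np.array(o['position']); return o,M,p
def goto(x,y,z,rodyaw):
    o,M,p=tool(); d=M.T@(np.array([x,y,z])-p); ya=np.degrees(np.arctan2(M[1,1],M[0,1]))+90
    dy=(rodyaw-ya+180)%360-180
    print('t',round(o['clock'],2),'p',p.round(1),'rodyaw',round(ya,2),'tool d mm',d.round(1),'turn rad',round(-np.radians(dy),3),'f',np.round(o['ft_force'],1),'w',round(o['grip_width'],1),'j6',round(o['joints'][5],2),'tilt',M[:2,2].round(4))
E
python3 -c "
from h import *
goto(475.5,-326.6,40,7.3)"
```

```text
t 4.43 p [ 472.6 -325.6  242. ] rodyaw 6.9 tool d mm [  2.8   1.5 202. ] turn rad -0.007 f [-0.6  0.3 -0.2] w 85.3 j6 0.74 tilt [-0.0005  0.0004]
```

Emit:
drive_tool(moves=[1,0.003,0.0015,0.025,-0.007,1,0,0,0.03,0,1,0,0,0.03,0,1,0,0,0.03,0,1,0,0,0.03,0,1,0,0,0.025,0,1,0,0,0.022,0,1,0,0,0.01,0])

```text
clock: 5.1
position: [474.8, -325.9, 37.5]
orientation: [0.998, 0.069, -0.001, -0.001]
ft_force: [-0.6, 0.1, 0.3]
grip_width: 85.3
```

```bash
python3 -c "
from h import *
goto(475.5,-326.6,40,7.3)
snap('top','top1');snap('scene','scene1')
crop('top1',420,165,520,315,3.8,'d1');crop('scene1',380,250,520,420,3.5,'d2')
cv2.imwrite('pics/d.png',np.hstack([cv2.imread('pics/d1.png'),cv2.resize(cv2.imread('pics/d2.png'),(400,570))]))
"
```

```text
t 5.1 p [ 474.8 -325.9   37.5] rodyaw 7.9 tool d mm [ 0.6  0.8 -2.5] turn rad 0.011 f [-0.6  0.1  0.3] w 85.3 j6 0.73 tilt [-0.0027  0.0023]
```

View pics/d.png

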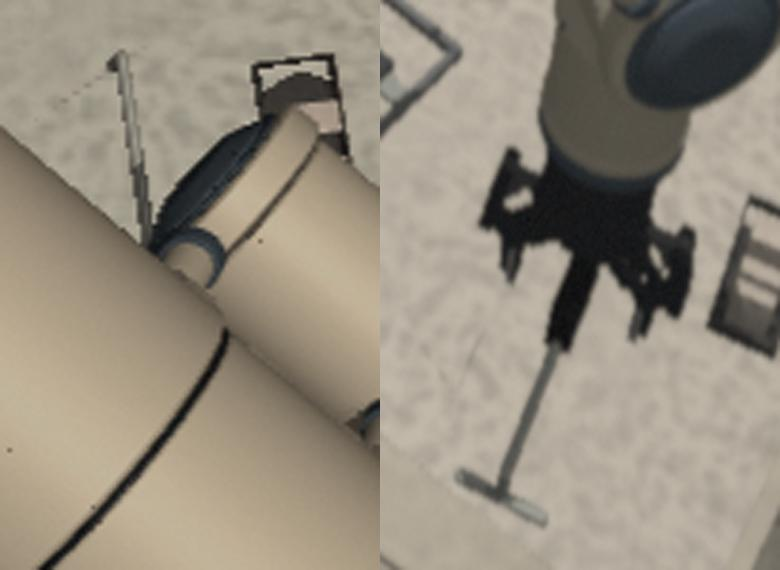

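The scene view shows the block centred between the open fingers, with nothing else near them. I'll close on it.

Emit:
drive_tool(moves=[-1,0.0005,0.0005,-0.0015,0.01,-1,0,0,0,0,-1,0,0,0,0,-1,0,0,0,0,-1,0,0,0,0,-1,0,0,0,0,-1,0,0,0,0,-1,0,0,0,0], grip_force=110)

```text
clock: 5.87
position: [476.7, -327.5, 42.3]
orientation: [0.998, 0.062, 0.0, 0.0]
ft_force: [-0.9, 0.2, 7.4]
grip_width: 19.1
```

Emit:
drive_tool(moves=[-1,0,0,0,0,-1,0,0,0,0,-1,0,0,0,0,-1,0,0,0,0])

```text
clock: 6.2
position: [476.7, -327.5, 42.3]
orientation: [0.998, 0.062, 0.0, 0.0]
ft_force: [-0.5, 0.9, 7.5]
grip_width: 18.5
```

```bash
python3 -c "
from h import *
goto(475.5,-326.6,40,7.3)"
```

```text
t 6.2 p [ 476.7 -327.5   42.3] rodyaw 7.09 tool d mm [-1.1 -1.   2.3] turn rad -0.004 f [-0.5  0.9  7.5] w 18.5 j6 0.74 tilt [ 0.0008 -0.0006]
```

Emit:
drive_tool(moves=[-1,0,0,-0.006,0,-1,0,0,-0.012,0,-1,0,0,-0.015,0,-1,0,0,-0.015,0,-1,0,0,-0.015,0,-1,0,0,-0.015,0,-1,0,0,-0.012,0,-1,0,0,-0.006,0])

```text
clock: 6.87
position: [476.7, -327.4, 139.4]
orientation: [0.998, 0.062, 0.001, 0.001]
ft_force: [0.5, 0.0, -2.8]
grip_width: 18.6
```

```bash
python3 -c "
from h import *
goto(564.7,-208.4,142,7.3)
snap('scene','scene2');snap('top','top2')
crop('scene2',380,200,520,420,2.7,'d1');crop('top2',420,150,520,315,3.6,'d2')
cv2.imwrite('pics/e.png',np.hstack([cv2.imread('pics/d1.png'),cv2.imread('pics/d2.png')]))
"
```

```text
t 6.87 p [ 476.7 -327.4  139.4] rodyaw 7.1 tool d mm [ 102.  -107.3   -2.6] turn rad -0.004 f [ 0.5  0.  -2.8] w 18.6 j6 0.74 tilt [ 0.0011 -0.001 ]
```

View pics/e.png

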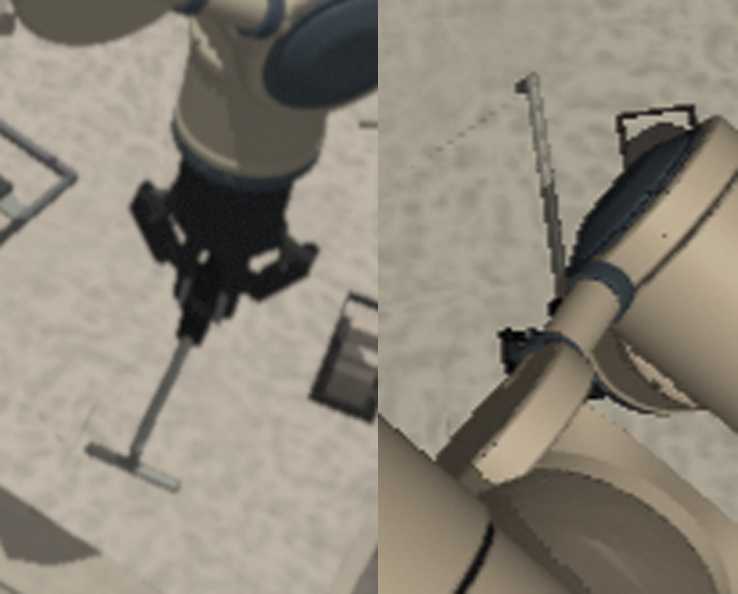

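The rod is held and looks level. Next I move out and rotate.

Emit:
drive_tool(moves=[-1,0.01,-0.011,-0.0025,0,-1,0.0204,-0.0214,0,0,-1,0.0204,-0.0214,0,0,-1,0.0204,-0.0214,0,0,-1,0.0204,-0.0214,0,0,-1,0.0104,-0.0104,0,0,-1,0,0,0,-0.04,-1,0,0,0,-0.08])

```text
clock: 7.63
position: [564.6, -207.3, 139.3]
orientation: [0.992, 0.123, -0.001, -0.0]
ft_force: [-0.9, 0.7, -3.1]
grip_width: 18.8
```

Emit:
drive_tool(moves=[-1,0,0,0,-0.1,-1,0,0,0,-0.1,-1,0,0,0,-0.1,-1,0,0,0,-0.1,-1,0,0,0,-0.1,-1,0,0,0,-0.1,-1,0,0,0,-0.1,-1,0,0,0,-0.1])

```text
clock: 8.3
position: [563.9, -208.4, 139.3]
orientation: [0.866, 0.501, -0.0, -0.001]
ft_force: [-0.1, -0.6, -2.8]
grip_width: 18.3
```

Emit:
drive_tool(moves=[-1,0,0,0,-0.1,-1,0,0,0,-0.1,-1,0,0,0,-0.1,-1,0,0,0,-0.04,-1,0,0,0,-0.02,-1,0,0,0,0])

```text
clock: 8.8
position: [564.1, -208.4, 139.6]
orientation: [0.764, 0.646, -0.0, -0.001]
ft_force: [-0.4, 0.5, -2.9]
grip_width: 18.6
```

```bash
python3 -c "
from h import *
goto(564.7,-208.4,142,80.4)
snap('scene','scene3');snap('top','top3')
crop('scene3',260,150,460,360,2.7,'d1');crop('top3',230,130,430,280,4,'d2')
"
```

```text
t 8.8 p [ 564.1 -208.4  139.6] rodyaw 80.44 tool d mm [ 0.1  0.6 -2.4] turn rad 0.001 f [-0.4  0.5 -2.9] w 18.6 j6 -0.29 tilt [-0.0011  0.0004]
```

View pics/d1.png

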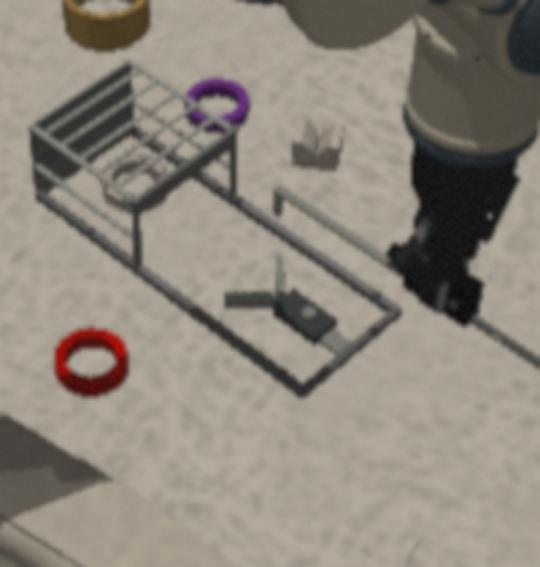

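View pics/d2.png

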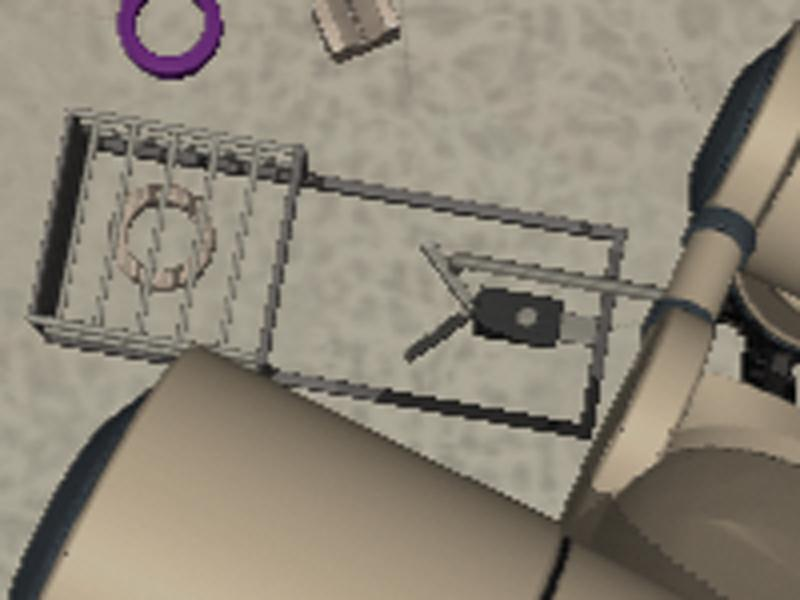

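```bash
python3 -c "
from h import *
a=np.radians(80.4);c,s=np.cos(a),np.sin(a)
def g(X): d=np.array(X)[:2]-[597.8,58.8]; return np.round([c*d[0]+s*d[1],-s*d[0]+c*d[1]],1)
for z in(97+31,):
  A=back('top3',343.2,194.5,z);B=back('scene3',363.7,220.6,z);print(A.round(1),B.round(1),g(A),g(B))
B=back('scene3',363.3,228.9,97);print(B,g(B))
r=back('top3',230+164/4,130+237/4,15);print('ring',r,g(r))
print('expected pin', g([564.1+169*c,-208.4+169*s]))
for p in((597.8,58.8),): pass
"
```

```text
[591.2 -40.9 128. ] [590.1 -43.5 128. ] [-99.4 -10.1] [-102.1   -9.5]
[593.65823099 -41.58877786  97.        ] [-99.7 -12.7]
ring [620.00725504 128.60762364  15.        ] [ 72.5 -10.3]
expected pin [-100.1  -11.3]
```

Emit:
drive_tool(moves=[-1,0,0,0.006,0,-1,0,0,0.011,0,-1,0,0,0.012,0,-1,0,0,0.012,0,-1,0,0,0.012,0,-1,0,0,0.01,0,-1,0,0,0.005,0,-1,0,0,0.003,0])

```text
clock: 9.57
position: [564.0, -208.2, 68.1]
orientation: [0.764, 0.646, -0.0, -0.001]
ft_force: [0.4, 0.2, -2.9]
grip_width: 18.7
```

Emit:
drive_tool(moves=[-1,0.005,0,0,0,-1,0.01,0,0,0,-1,0.012,0,0,0,-1,0.012,0,0,0,-1,0.012,0,0,0,-1,0.01,0,0,0,-1,0.005,0,0,0,-1,0,0,0,0])

```text
clock: 10.23
position: [575.7, -141.9, 69.4]
orientation: [0.763, 0.646, 0.0, -0.0]
ft_force: [0.1, -0.3, -3.4]
grip_width: 18.8
```

```bash
python3 -c "
from h import *
goto(564.1,-208.4,68.3,80.4)
snap('scene','scene4');snap('top','top4')
crop('scene4',260,150,460,360,2.7,'d1');crop('top4',230,130,430,280,4,'d2')
"
```

```text
t 10.23 p [ 575.7 -141.9   69.4] rodyaw 80.52 tool d mm [-67.5  -0.4   1.1] turn rad 0.002 f [ 0.1 -0.3 -3.4] w 18.8 j6 -0.18 tilt [0.     0.0001]
```

View pics/d1.png

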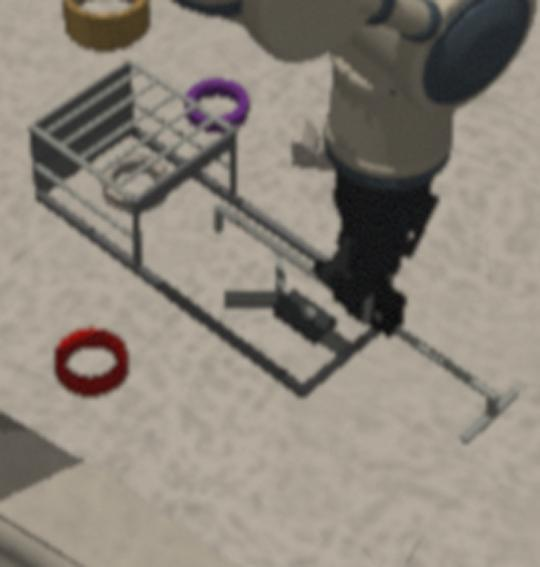

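View pics/d2.png

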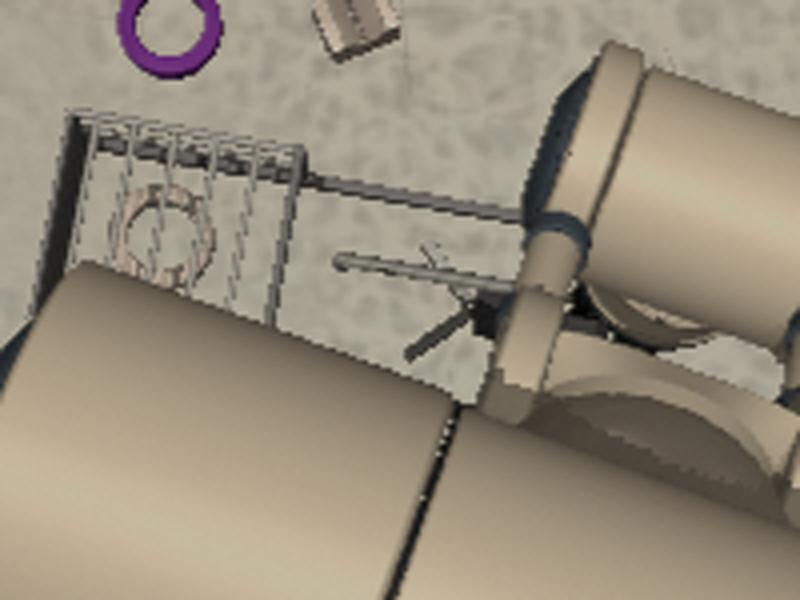

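Emit:
drive_tool(moves=[-1,0.008,0,0,0,-1,0.014,0,0,0,-1,0.017,0,0,0,-1,0.018,0,0,0,-1,0.018,0,0,0,-1,0.016,0,0,0,-1,0.01,0,0,0,-1,0.004,0,0,0])

```text
clock: 11.0
position: [593.0, -38.0, 69.2]
orientation: [0.763, 0.646, 0.0, -0.0]
ft_force: [-0.2, 0.3, -3.6]
grip_width: 18.9
```

```bash
python3 -c "
from h import *
goto(564.1+172*.1668,-208.4+172*.986,68.3,80.4)
snap('scene','scene5');snap('top','top5')
crop('scene5',260,150,420,290,4.8,'d1');crop('top5',230,130,430,280,4,'d2')
"
```

```text
t 11.0 p [593.  -38.   69.2] rodyaw 80.5 tool d mm [-0.9 -0.1  0.9] turn rad 0.002 f [-0.2  0.3 -3.6] w 18.9 j6 0.0 tilt [-0.0001  0.0002]
```

View pics/d1.png

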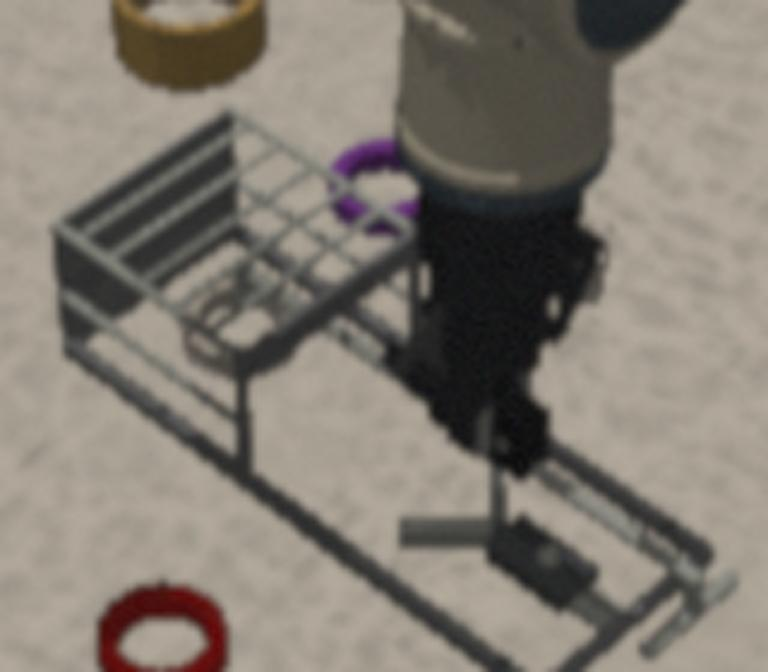

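View pics/d2.png

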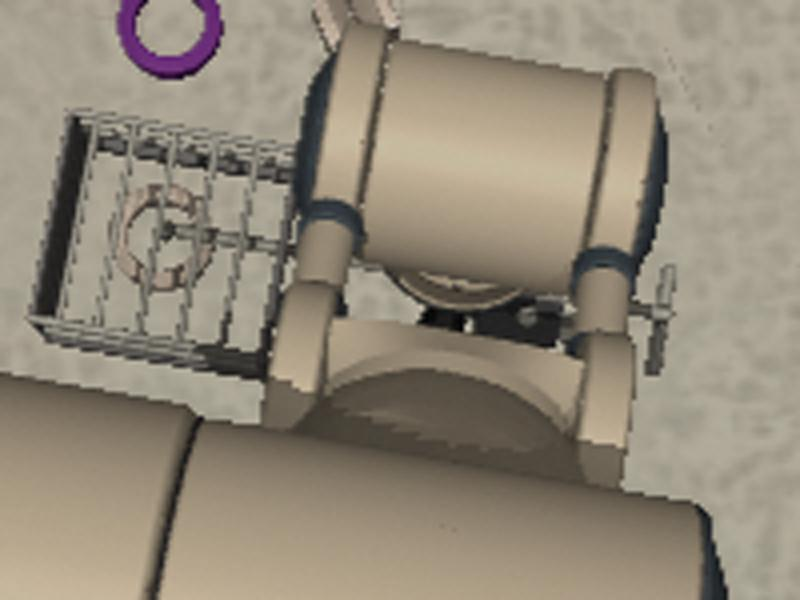

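Emit:
drive_tool(moves=[-1,0.002,0,0.003,0,-1,0,0,0.003,0,-1,0,0,0.003,0,-1,0,0,0.002,0,-1,0,0,0.001,0,-1,0,0,0,0])

```text
clock: 11.6
position: [593.0, -38.1, 56.9]
orientation: [0.764, 0.646, -0.0, -0.0]
ft_force: [-0.8, 0.0, -3.4]
grip_width: 19.0
```

Emit:
drive_tool(moves=[-1,0,0,0.002,0,-1,0,0,0.003,0,-1,0,0,0.003,0,-1,0,0,0.002,0,-1,0,0,0.002,0,-1,0,0,0,0])

```text
clock: 12.1
position: [593.0, -37.8, 44.8]
orientation: [0.764, 0.646, -0.0, -0.0]
ft_force: [0.2, -0.7, -2.6]
grip_width: 19.1
```

Emit:
drive_tool(moves=[-1,-0.003,0,0,0,-1,-0.005,0,0,0,-1,-0.006,0,0,0,-1,-0.006,0,0,0,-1,-0.006,-0.001,0,0,-1,-0.006,-0.001,0,0,-1,-0.006,-0.001,0,0,-1,-0.006,-0.001,0,0])

```text
clock: 12.77
position: [581.8, -81.2, 45.4]
orientation: [0.764, 0.646, 0.0, 0.0]
ft_force: [1.5, 2.5, -1.5]
grip_width: 18.7
```

Emit:
drive_tool(moves=[-1,-0.006,-0.001,0,0,-1,-0.006,-0.001,0,0,-1,-0.006,-0.001,0,0,-1,-0.006,-0.001,0,0,-1,-0.006,-0.001,0,0,-1,-0.006,-0.001,0,0,-1,-0.004,-0.001,0,0,-1,-0.002,0,0,0])

```text
clock: 13.43
position: [567.7, -121.4, 45.3]
orientation: [0.764, 0.645, -0.0, -0.0]
ft_force: [0.9, 2.2, -0.9]
grip_width: 18.9
```

```bash
python3 -c "
from h import *
goto(564.1+172*.1668,-208.4+172*.986,44.8,80.4)
snap('scene','scene6');snap('top','top6')
crop('scene6',260,150,420,290,4.8,'d1');crop('top6',230,130,430,280,4,'d2')
"
```

```text
t 13.43 p [ 567.7 -121.4   45.3] rodyaw 80.4 tool d mm [85.7 10.9  0.5] turn rad 0.0 f [ 0.9  2.2 -0.9] w 18.9 j6 -0.15 tilt [-0.0002  0.    ]
```

View pics/d1.png

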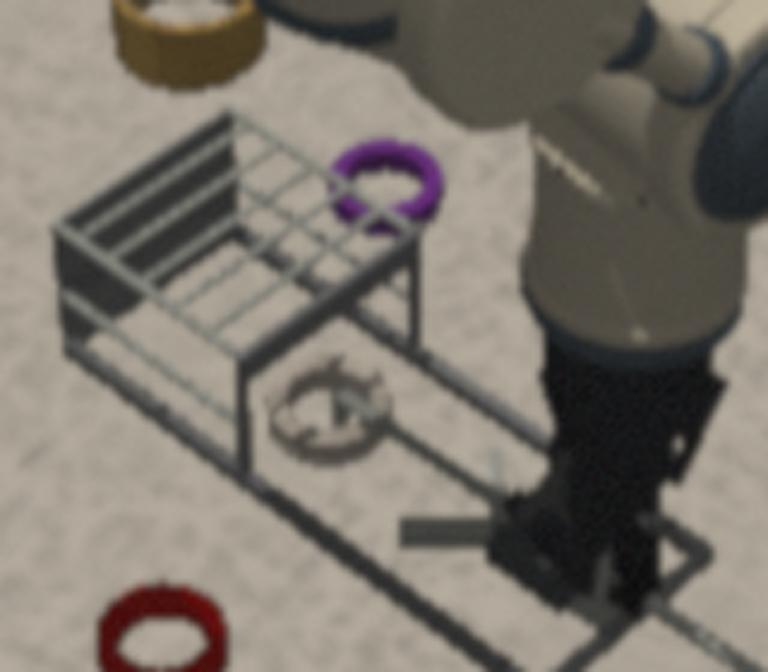

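View pics/d2.png

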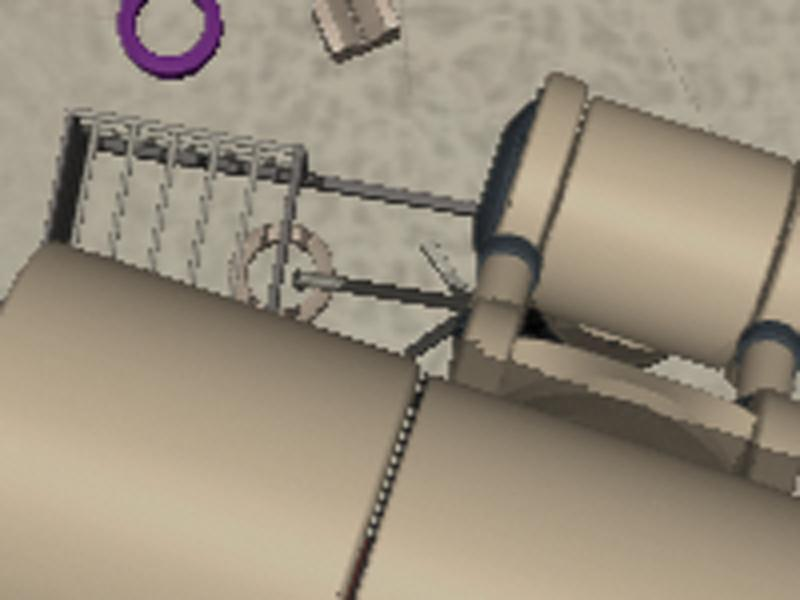

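```bash
python3 -c "
from h import *
a=np.radians(80.4);c,s=np.cos(a),np.sin(a)
def g(X): d=np.array(X)[:2]-[597.8,58.8]; return np.round([c*d[0]+s*d[1],-s*d[0]+c*d[1]],1)
r=back('top6',230+282/4,130+276/4,15);print(g(r))
r=back('scene6',260+330/4.8,150+412/4.8,12);print(g(r))
print('pin',g([567.7+169*c,-121.4+169*s]))
for q in((468,315),): print('vee apex',g(back('top3',230+q[0]/4,130+q[1]/4,18)))
for q in((424,245),(408,357)): print('vee ends',g(back('top3',230+q[0]/4,130+q[1]/4,18)))
"
```

```text
[-1.9  0.7]
[-2.6  1.2]
pin [-13.7  -0.4]
vee apex [-116.4    4.8]
vee ends [-83.  -32.5]
vee ends [-85.2  36.2]
```

Emit:
drive_tool(moves=[-1,-0.003,0,0,0,-1,-0.006,-0.0005,0,0,-1,-0.008,-0.0005,0,0,-1,-0.008,0,0,0,-1,-0.008,0,0,0,-1,-0.008,0,0,0,-1,-0.005,0,0,0,-1,-0.002,0,0,0])

```text
clock: 14.2
position: [558.9, -169.3, 45.2]
orientation: [0.764, 0.645, -0.0, 0.0]
ft_force: [3.9, -6.5, -2.7]
grip_width: 18.9
```

Emit:
drive_tool(moves=[-1,-0.001,0,0,0,-1,-0.001,0,0,0,-1,-0.001,0,0,0,-1,0,0,0,0])

```text
clock: 14.53
position: [558.7, -170.9, 45.3]
orientation: [0.764, 0.646, -0.0, 0.0]
ft_force: [0.3, -1.1, -3.0]
grip_width: 18.7
```

```bash
cat >> h.py <<'E'
def st():
    o=env.get_obs(); a=np.radians(80.4);c,s=np.cos(a),np.sin(a);p=o['position'];d=[p[0]+169*c-597.8,p[1]+169*s-58.8]
    f=o['ft_force']; print('t',round(o['clock'],2),'pin gx,gy',round(c*d[0]+s*d[1],2),round(-s*d[0]+c*d[1],2),'z',round(p[2],1),'F along,lat,z',round(c*f[0]+s*f[1],2),round(-s*f[0]+c*f[1],2),round(f[2],2))
E
python3 -c "
from h import *
st()
snap('top','top7');crop('top7',230,130,430,280,4,'d2')
st()"
```

```text
t 14.53 pin gx,gy -64.03 0.29 z 45.3 F along,lat,z -1.04 -0.51 -2.96
t 14.58 pin gx,gy -63.93 0.31 z 45.3 F along,lat,z -0.14 0.51 -2.45
```

View pics/d2.png

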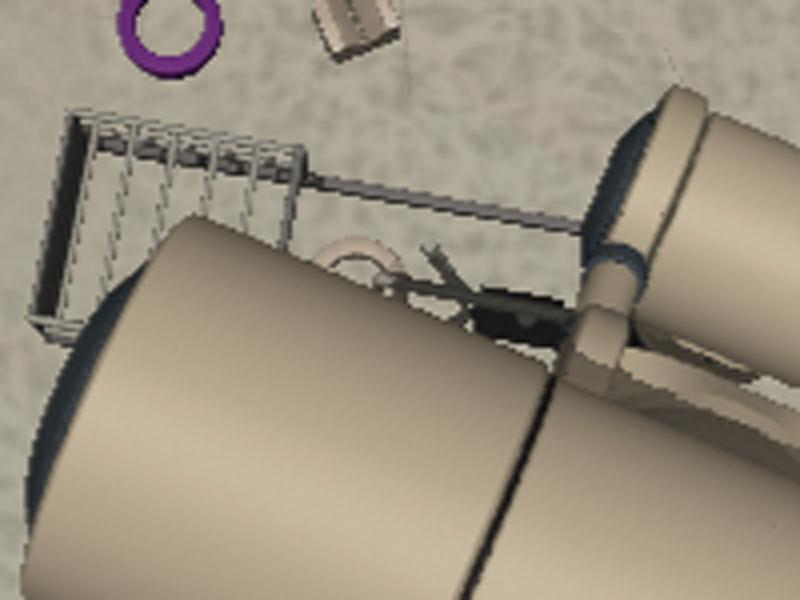

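Emit:
drive_tool(moves=[-1,-0.001,0,0,0,-1,-0.001,0,0,0,-1,-0.001,0,0,0,-1,-0.001,0,0,0,-1,-0.001,0,0,0])

```text
clock: 15.0
position: [557.8, -176.0, 45.3]
orientation: [0.764, 0.646, 0.0, 0.0]
ft_force: [0.6, -0.8, -2.6]
grip_width: 18.9
```

```bash
python3 -c "
from h import *
st()"
```

```text
t 15.0 pin gx,gy -69.17 0.28 z 45.3 F along,lat,z -0.65 -0.67 -2.62
```

Emit:
drive_tool(moves=[-1,-0.001,0,0,0,-1,-0.001,0,0,0,-1,-0.001,0,0,0])

```text
clock: 15.25
position: [557.3, -179.0, 45.3]
orientation: [0.764, 0.646, 0.0, -0.0]
ft_force: [-0.6, 0.2, -3.0]
grip_width: 18.8
```

```bash
python3 -c "
from h import *
st()"
```

```text
t 15.25 pin gx,gy -72.2 0.32 z 45.3 F along,lat,z 0.1 0.63 -2.98
```

Emit:
drive_tool(moves=[-1,-0.001,0,0,0,-1,-0.001,0,0,0,-1,-0.001,0,0,0])

```text
clock: 15.5
position: [556.8, -181.9, 45.3]
orientation: [0.764, 0.646, 0.0, -0.0]
ft_force: [0.3, 0.7, -2.9]
grip_width: 18.8
```

Emit:
drive_tool(moves=[-1,-0.001,0,0,0,-1,-0.001,0,0,0])

```text
clock: 15.67
position: [556.4, -183.9, 45.3]
orientation: [0.764, 0.646, 0.0, 0.0]
ft_force: [1.0, -0.7, -3.6]
grip_width: 18.8
```

```bash
python3 -c "
from h import *
st()
snap('top','top8');crop('top8',230,130,430,280,4,'d2');snap('scene','scene8');crop('scene8',300,190,420,310,5,'d1')
st()"
```

```text
t 15.67 pin gx,gy -77.17 0.31 z 45.3 F along,lat,z -0.53 -1.09 -3.56
t 15.77 pin gx,gy -77.24 0.3 z 45.3 F along,lat,z -0.31 -0.72 -2.73
```

View pics/d2.png

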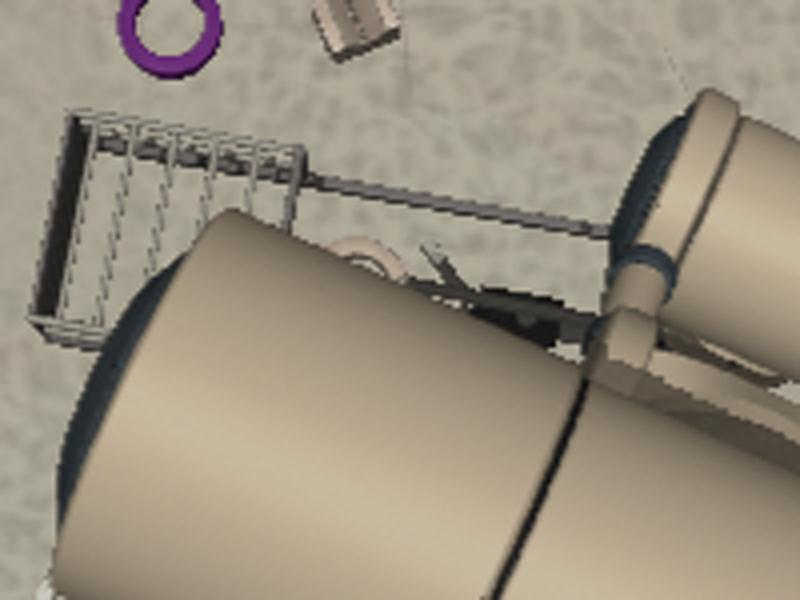

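View pics/d1.png

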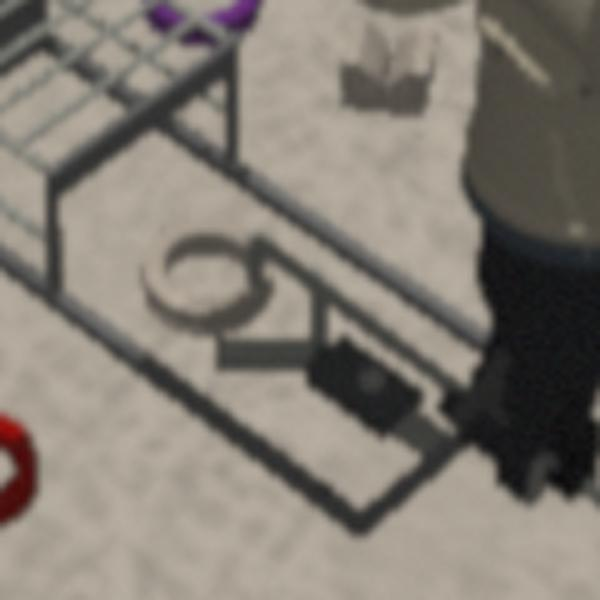

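```bash
python3 -c "
from h import *
a=np.radians(80.4);c,s=np.cos(a),np.sin(a)
def g(X): d=np.array(X)[:2]-[597.8,58.8]; return np.round([c*d[0]+s*d[1],-s*d[0]+c*d[1]],1)
def W(x,y,z): return (597.8+c*x-s*y,58.8+s*x+c*y,z)
k='scene8'
for n,m in dict(pintop=(-77.2,0.3,38),pinbot=(-77.2,.3,3)).items(): print(n,(proj(k,W(*m))-[300,190])*5)
im=cv2.imread('pics/scene8.png')[190:310,300:420]; im=cv2.resize(im,None,fx=6,fy=6,interpolation=cv2.INTER_CUBIC)
cv2.imwrite('pics/d3.png',cv2.convertScaleAbs(im[150:450,100:500],alpha=1.8,beta=-40))
im=cv2.imread('pics/top8.png')[180:230,300:360]; cv2.imwrite('pics/d4.png',cv2.resize(im,None,fx=10,fy=10,interpolation=cv2.INTER_CUBIC))
"
```

```text
pintop [257.75940559 271.23731524]
pinbot [255.93434954 320.39525915]
```

View pics/d3.png

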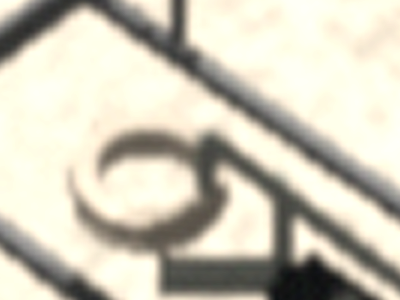

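View pics/d4.png

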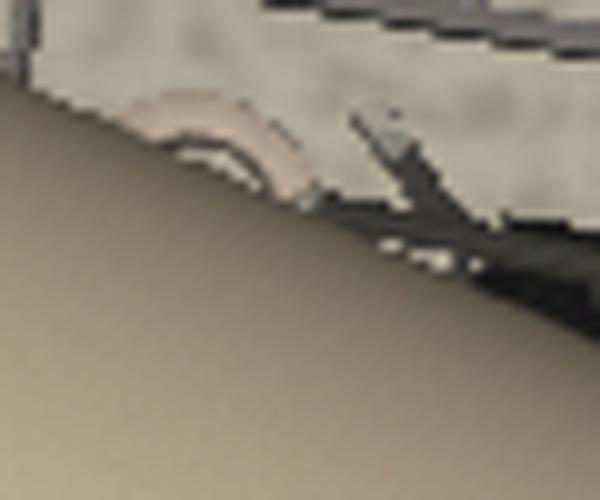

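```bash
python3 -c "
from h import *
crop('scene8',330,200,480,340,5.3,'d1')
from fit import fit
a=np.radians(80.4);c,s=np.cos(a),np.sin(a)
L1=('scene8',(300+262/5,190+243/5));L2=('top8',(330.0,200.0))
from scipy.optimize import least_squares
o=least_squares(lambda X:np.r_[proj(L1[0],X)-L1[1],proj(L2[0],X)-L2[1]],(590,-20,40));d=o.x[:2]-[597.8,58.8];print(o.x,o.fun,c*d[0]+s*d[1],-s*d[0]+c*d[1])
"
```

```text
[590.50852481 -14.15642496  50.25316711] [-0.44080222  0.05559334  0.34848383 -0.27866192] -73.1507360724819 -4.97748591211625
```

View pics/d1.png

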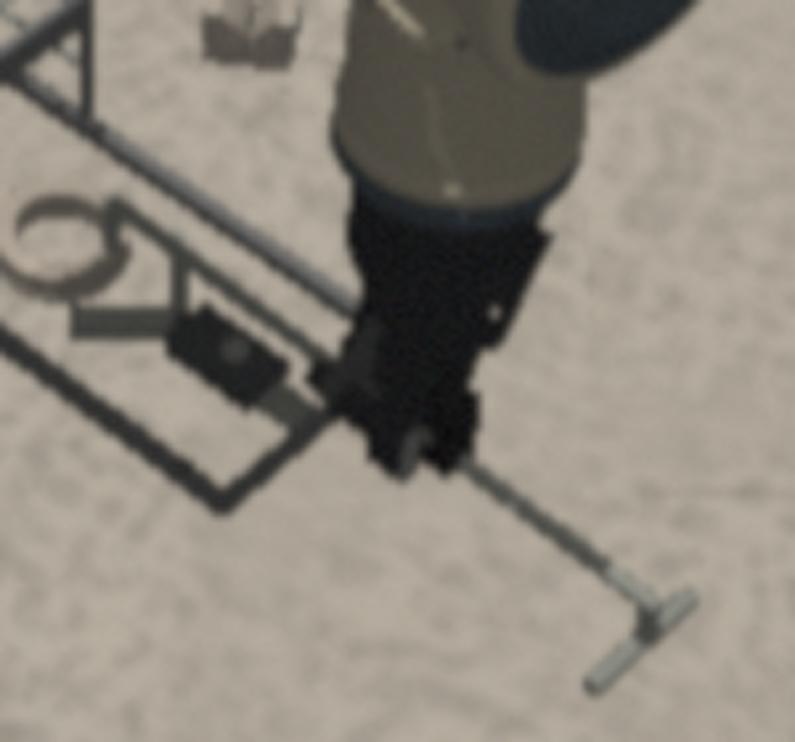

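```bash
python3 -c "
from h import *
a=np.radians(80.4);c,s=np.cos(a),np.sin(a)
def g(X): d=np.array(X)[:2]-[597.8,58.8]; return np.round([c*d[0]+s*d[1],-s*d[0]+c*d[1]],1)
for z in(4.5,):
  for q in((693,597),(595,687),(648,635)): print(g(back('scene8',330+q[0]/5.3,200+q[1]/5.3,z)))
for q in((2,250),(128,250)): print('ring',g(back('scene8',330+q[0]/5.3,200+q[1]/5.3,12)))
print(g(back('top8',300+21.3,180+14.5,20)))
im=cv2.imread('pics/top8.png')[190:300,360:440];cv2.imwrite('pics/d4.png',cv2.resize(im,None,fx=6,fy=6))
im=cv2.imread('pics/scene6.png')[200:260,300:360];cv2.imwrite('pics/d5.png',cv2.resize(im,None,fx=10,fy=10,interpolation=cv2.INTER_CUBIC))
"
```

```text
[-367.7  -41.9]
[-366.3   22.5]
[-366.   -13.3]
ring [-31.6  25.1]
ring [-72.4 -14.9]
[-49.5 -18.1]
```

View pics/d5.png

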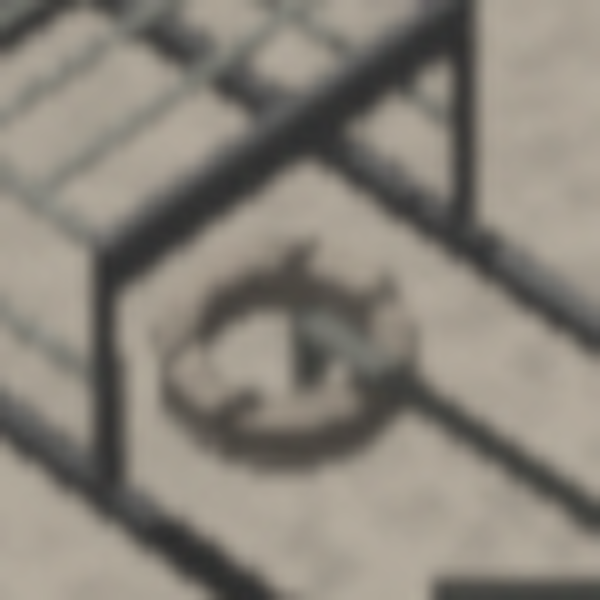

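View pics/d4.png

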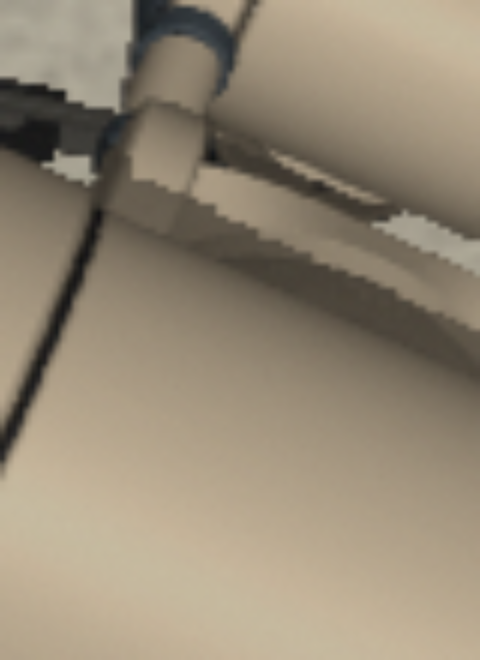

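```bash
python3 -c "
from h import *
a=np.radians(80.4);c,s=np.cos(a),np.sin(a)
def W(x,y,z): return (597.8+c*x-s*y,58.8+s*x+c*y,z)
for k,px,py,zb in(('scene3',-100.1,-11.3,97.3),('scene4',-32.5,-11,27),('scene6',-13.7,-.4,3),('scene8',-77.2,.3,3)):
  print(k,[proj(k,W(px+dx,py+dy,zb+z)).round(1).tolist() for dx,dy,z in((0,0,35.5),(0,0,0),(-300,35,4.5),(-300,-35,4.5))])
crop('scene6',330,190,480,340,5,'d1')
crop('scene8',330,190,480,340,5,'d2')
"
```

```text
scene3 [[363.7, 218.2], [363.0, 229.2], [461.9, 312.1], [482.2, 292.5]]
scene4 [[341.3, 225.0], [341.1, 235.3], [430.9, 313.7], [450.7, 295.2]]
scene6 [[332.5, 230.3], [332.4, 240.3], [419.7, 318.1], [439.5, 299.8]]
scene8 [[351.6, 244.1], [351.2, 254.1], [442.9, 335.4], [462.5, 316.2]]
```

View pics/d1.png

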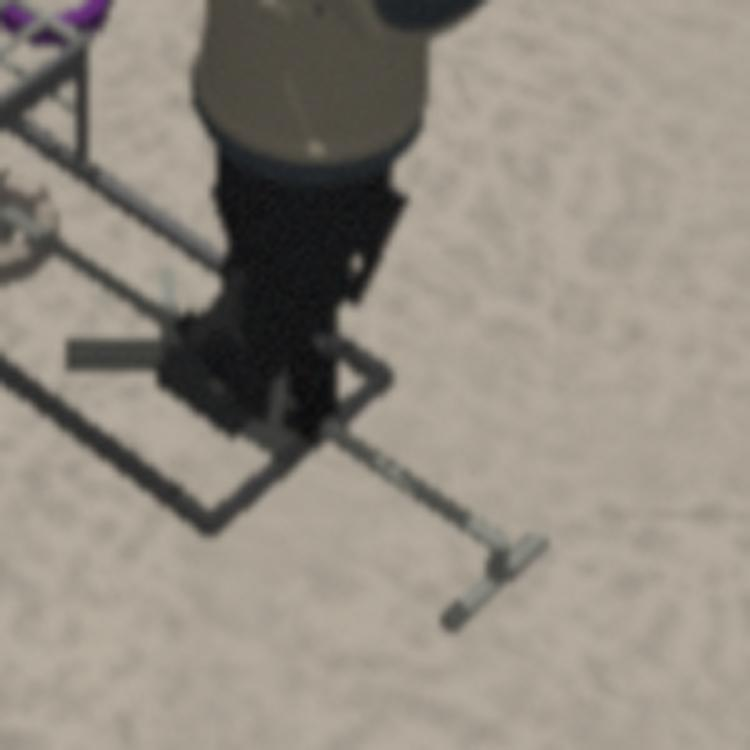

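The ring is still about 20 mm short of the stop. In scene8 the hook has risen about 15 mm and is riding on the ring's front edge (hook px 352,238 against 352,244 predicted), so the rod has shifted in the grip. I'll lift clear, back out and look again.

Emit:
drive_tool(moves=[-1,0,0,-0.004,0,-1,0,0,-0.008,0,-1,0,0,-0.01,0,-1,0,0,-0.01,0,-1,0,0,-0.008,0,-1,0,0,-0.004,0,-1,0,0,0,0])

```text
clock: 16.35
position: [557.1, -184.0, 90.7]
orientation: [0.764, 0.646, 0.0, 0.001]
ft_force: [-0.4, -1.1, -3.0]
grip_width: 18.7
```

Emit:
drive_tool(moves=[-1,-0.006,0,0,0,-1,-0.012,0,0,0,-1,-0.016,0,0,0,-1,-0.016,0,0,0,-1,-0.016,0,0,0,-1,-0.016,0,0,0,-1,-0.012,0,0,0,-1,-0.006,0,0,0])

```text
clock: 17.02
position: [539.3, -284.5, 89.0]
orientation: [0.764, 0.645, -0.0, 0.0]
ft_force: [-0.6, -0.9, -2.5]
grip_width: 18.6
```

```bash
python3 -c "
from h import *
st()
snap('top','top9');crop('top9',280,130,480,280,4,'d2');snap('scene','scene9');crop('scene9',280,170,480,370,4,'d1')
a=np.radians(80.4);c,s=np.cos(a),np.sin(a)
for q in((490,180),(513,225)): print('black thing',back('top0',*q,20).round())
st()"
```

```text
t 17.02 pin gx,gy -179.25 0.41 z 89.0 F along,lat,z -1.03 0.43 -2.45
black thing [ 646. -401.   20.]
black thing [ 537. -454.   20.]
t 17.12 pin gx,gy -178.21 0.35 z 89.1 F along,lat,z 0.38 0.01 -3.07
```

View pics/d2.png

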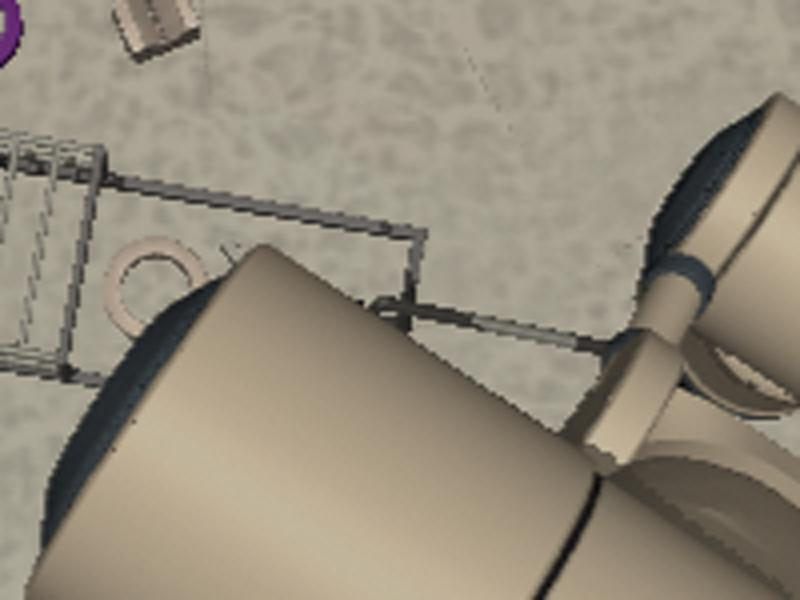

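View pics/d1.png

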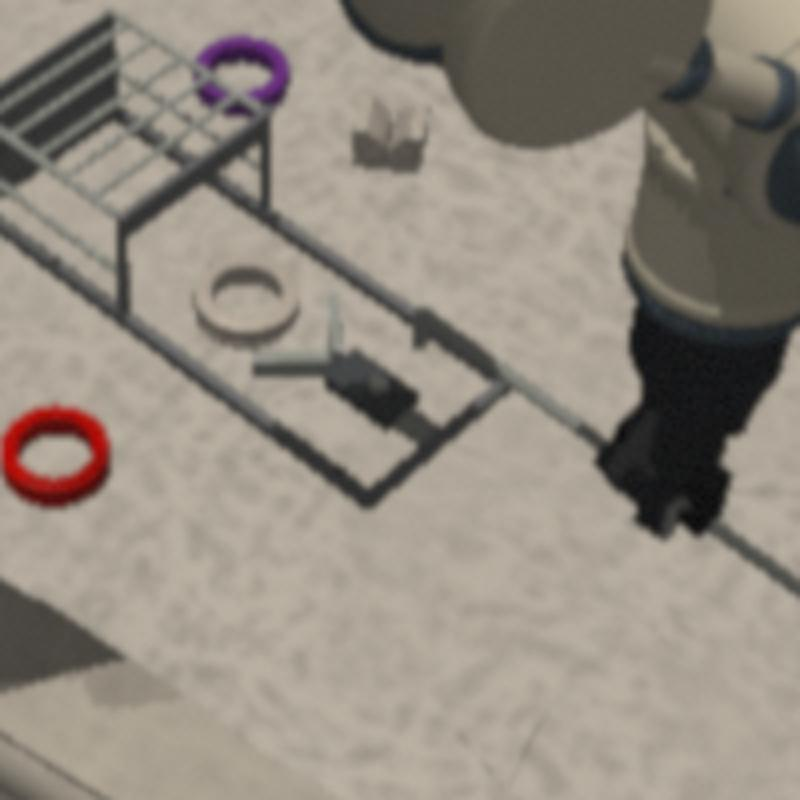

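```bash
python3 -c "
from h import *
from scipy.optimize import least_squares
a=np.radians(80.4);c,s=np.cos(a),np.sin(a)
def g(X): d=np.array(X)[:2]-[597.8,58.8]; return np.round([c*d[0]+s*d[1],-s*d[0]+c*d[1]],1)
def tri(A,B):
  o=least_squares(lambda X:np.r_[proj(A[0],X)-A[1],proj(B[0],X)-B[1]],(590,-20,40)); print(o.x.round(1),g(o.x),o.fun.round(1))
tri(('scene9',(384,248)),('top9',(374.5,205.7)))
tri(('scene3',(363.7,220.4)),('top3',(343.2,194.5)))
d=np.load('pics/scene9.npz')
print('ring',g(back('scene9',280+246/4,170+298/4,20)),g(back('top9',280+157/4,130+289/4,20)))
crop('scene9',380,230,560,380,4.4,'d1')
"
```

```text
[ 569.7 -112.6   99.1] [-173.7   -0.9] [ 0.5 -0.1 -0.4  0.3]
[592.  -41.5 125.8] [-99.9 -11. ] [-0.3  0.   0.3 -0.2]
ring [-49.7   5.4] [-47.9   1.3]
```

View pics/d1.png

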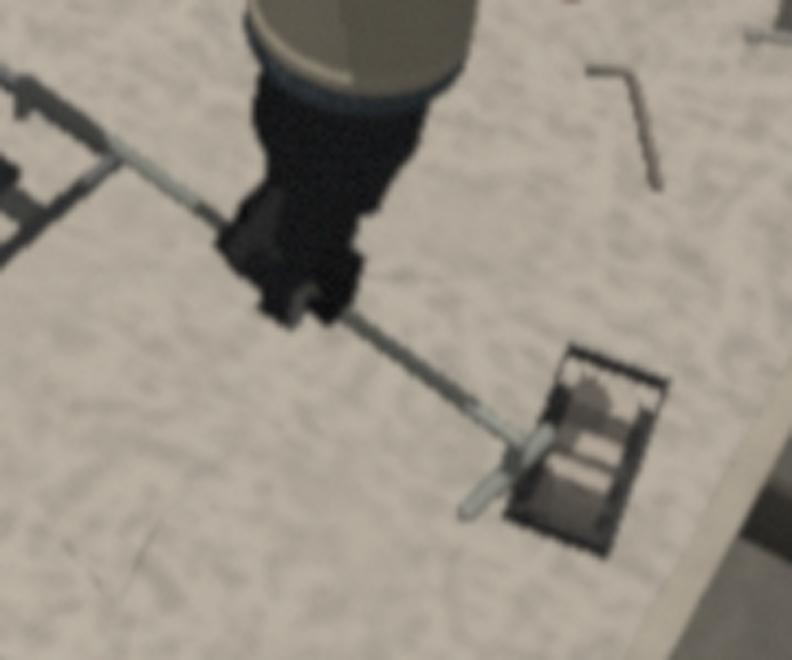

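```bash
python3 -c "
from h import *
a=np.radians(80.4);c,s=np.cos(a),np.sin(a)
def W(x,y,z): return (597.8+c*x-s*y,58.8+s*x+c*y,z)
for z in (20,30,40,51,60): print(z,[proj('scene9',W(-477,y,z)).round(1).tolist() for y in(35,0,-35)])
print('obs',[(380+q[0]/4.4,230+q[1]/4.4) for q in((465,517),(525,462),(550,432))])
"
```

```text
20 [[483.1, 360.7], [493.0, 350.2], [502.6, 340.0]]
30 [[484.0, 358.0], [493.9, 347.6], [503.6, 337.3]]
40 [[484.9, 355.4], [494.9, 344.9], [504.6, 334.6]]
51 [[485.9, 352.4], [495.9, 341.9], [505.7, 331.6]]
60 [[486.7, 349.9], [496.8, 339.4], [506.6, 329.1]]
obs [(485.6818181818182, 347.5), (499.3181818181818, 335.0), (505.0, 328.1818181818182)]
```

```bash
python3 -c "
from h import *
for yaw in (7,30,45):
  a=np.radians(yaw)
  print(yaw,[proj('top0',(539+r*np.cos(a)-q*np.sin(a),-284+r*np.sin(a)+q*np.cos(a),5)).round().tolist() for r,q in((175,0),(-135,38),(-135,-38))])
"
```

```text
7 [[431.0, 154.0], [433.0, 282.0], [464.0, 278.0]]
30 [[405.0, 163.0], [456.0, 281.0], [483.0, 265.0]]
45 [[390.0, 174.0], [470.0, 275.0], [492.0, 253.0]]
```

Emit:
drive_tool(moves=[-1,-0.004,0,-0.01,0,-1,0,0,-0.015,0.03,-1,0,0,-0.005,0.07,-1,0,0,0,0.11,-1,0,0,0,0.11,-1,0,0,0,0.11,-1,0,0,0,0.11,-1,0,0,0,0.11])

```text
clock: 17.78
position: [539.4, -285.6, 120.1]
orientation: [0.931, 0.366, 0.0, 0.0]
ft_force: [-0.4, -0.1, -2.4]
grip_width: 18.8
```

Emit:
drive_tool(moves=[-1,0,0,0,0.11,-1,0,0,0,0.08,-1,0,0,0.01,0.04,-1,0,0,0.02,0,-1,0,0,0.025,0,-1,0,0,0.015,0,-1,0,0,0.005,0,-1,0,0,0,0])

```text
clock: 18.45
position: [538.9, -285.5, 43.8]
orientation: [0.966, 0.259, -0.001, -0.001]
ft_force: [-0.3, 0.9, -2.8]
grip_width: 18.5
```

```bash
python3 -c "
from h import *
goto(539,-284,42,30)
snap('top','top10');crop('top10',380,150,520,300,3.8,'d2');snap('scene','scene10');crop('scene10',380,200,540,400,3.5,'d1')
d1=cv2.imread('pics/d1.png')[:570];d2=cv2.imread('pics/d2.png')[:570]; cv2.imwrite('pics/d.png',cv2.resize(np.hstack([d1,d2]),None,fx=.72,fy=.72))
"
```

```text
t 18.45 p [ 538.9 -285.5   43.8] rodyaw 30.05 tool d mm [ 0.9 -1.3  1.8] turn rad 0.001 f [-0.3  0.9 -2.8] w 18.5 j6 0.46 tilt [-0.0015  0.001 ]
```

View pics/d.png

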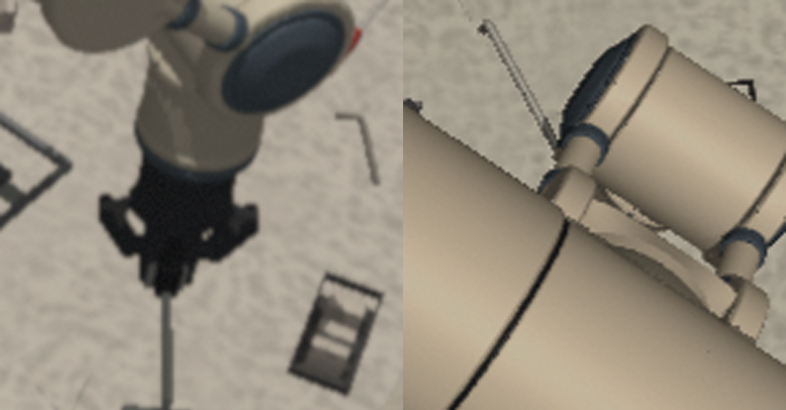

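Emit:
drive_tool(moves=[-1,0,0,0.004,0,-1,0,0,0.004,0,-1,0,0,0.002,0,-1,0,0,0.001,0])

```text
clock: 18.88
position: [539.1, -286.3, 33.2]
orientation: [0.966, 0.259, -0.0, -0.0]
ft_force: [-0.2, 0.3, -3.6]
grip_width: 18.5
```

Emit:
drive_tool(moves=[-1,0,0,0.0015,0,-1,0,0,0.0015,0,-1,0,0,0.001,0])

```text
clock: 19.13
position: [539.2, -286.3, 29.2]
orientation: [0.966, 0.259, -0.0, 0.0]
ft_force: [-0.3, 0.1, -3.6]
grip_width: 18.8
```

Emit:
drive_tool(moves=[-1,0,0,0.0015,0,-1,0,0,0.001,0,-1,0,0,0.0005,0])

```text
clock: 19.38
position: [539.2, -286.3, 26.2]
orientation: [0.966, 0.259, 0.0, 0.0]
ft_force: [0.4, 1.2, -0.1]
grip_width: 18.3
```

```bash
python3 -c "
from h import *
goto(539,-284,42,30)
snap('scene','scene11');crop('scene11',370,190,530,400,3,'d1')
"
```

```text
t 19.38 p [ 539.2 -286.3   26.2] rodyaw 30.01 tool d mm [  1.   -2.1 -15.8] turn rad 0.0 f [ 0.4  1.2 -0.1] w 18.3 j6 0.46 tilt [0. 0.]
```

View pics/d1.png

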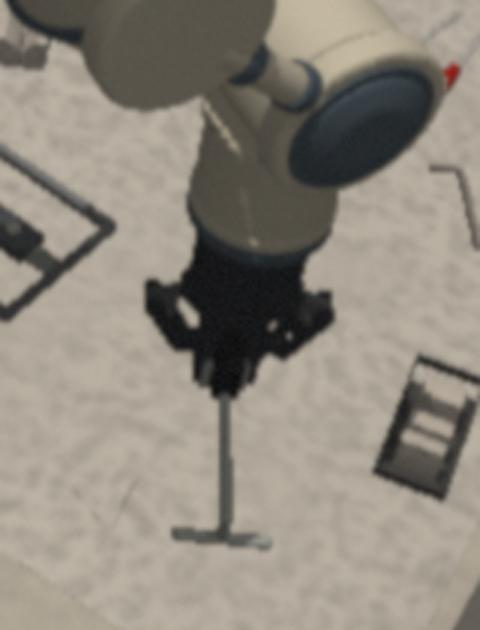

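Emit:
drive_tool(moves=[-0.2,0,0,0,0,-0.2,0,0,0,0,-0.2,0,0,0,0,-0.2,0,0,-0.004,0,-0.2,0,0,-0.005,0,-0.2,0,0,-0.002,0,-0.2,0,0,0,0], grip_force=120)

```text
clock: 20.02
position: [539.6, -286.6, 38.2]
orientation: [0.966, 0.259, 0.0, 0.001]
ft_force: [0.2, 0.1, 0.9]
grip_width: 34.2
```

```bash
python3 -c "
from h import *
goto(539,-284,38,30)
snap('scene','scene12');crop('scene12',370,190,530,400,3,'d1')
"
```

```text
t 20.02 p [ 539.6 -286.6   38.2] rodyaw 30.01 tool d mm [ 0.8 -2.5  0.2] turn rad 0.0 f [0.2 0.1 0.9] w 34.2 j6 0.46 tilt [ 0.0011 -0.0007]
```

View pics/d1.png

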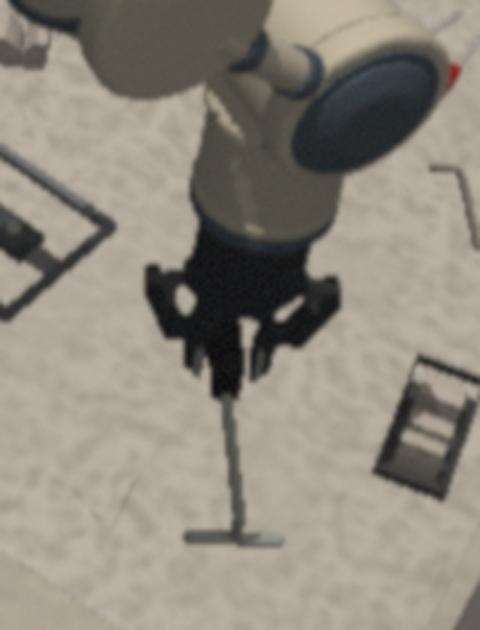

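Emit:
drive_tool(moves=[-1,0,0,0.001,0,-1,0,0,0,0,-1,0,0,0,0,-1,0,0,0,0,-1,0,0,0,0,-1,0,0,0,0], grip_force=120)

```text
clock: 20.57
position: [539.6, -286.8, 36.5]
orientation: [0.966, 0.259, 0.0, 0.001]
ft_force: [2.2, -3.7, 6.3]
grip_width: 18.8
```

```bash
python3 -c "
from h import *
goto(539,-284,38,30)
snap('scene','scene13');crop('scene13',370,190,530,400,3,'d1');snap('top','top13');crop('top13',380,150,520,300,3.8,'d2')
"
```

```text
t 20.57 p [ 539.6 -286.8   36.5] rodyaw 30.01 tool d mm [ 0.9 -2.7 -1.5] turn rad 0.0 f [ 2.2 -3.7  6.3] w 18.8 j6 0.46 tilt [ 0.001  -0.0008]
```

View pics/d1.png

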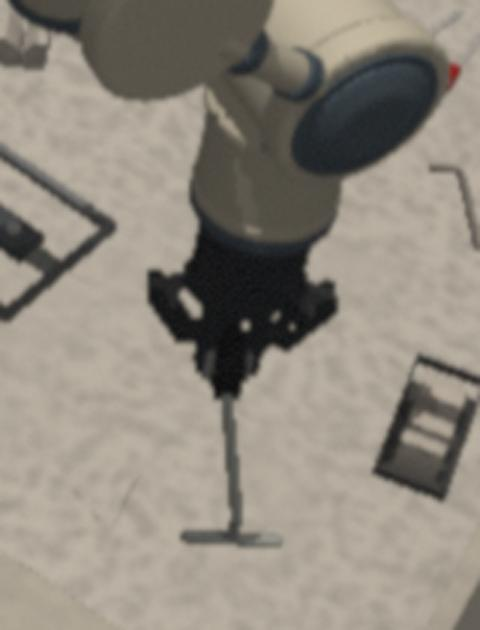

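View pics/d2.png

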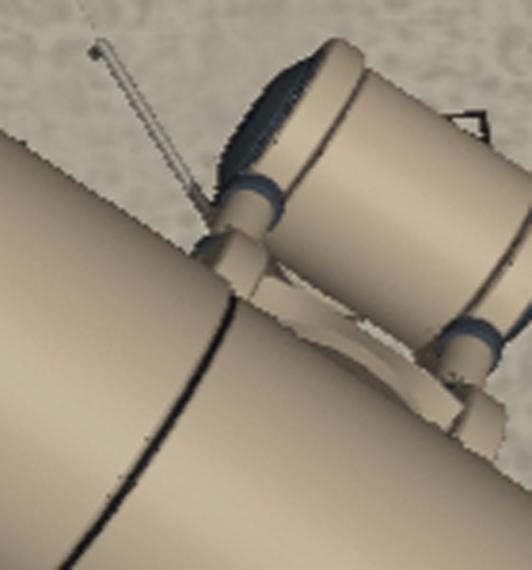

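```bash
python3 -c "
from h import *
A=back('top13',406.6,161.8,32);B=back('top13',433.5,206,32)
F=back('scene13',370+236/3,190+533/3,6);print(A,B,F)
for P,Q in((A,B),(A,F)): print(np.degrees(np.arctan2(*(P-Q)[1::-1])),np.linalg.norm((P-Q)[:2]))
e=[back('scene13',370+u/3,190+v/3,5) for u,v in((182,537),(282,541))];d=e[0]-e[1];print('foot ends',e,np.degrees(np.arctan2(d[1],d[0]))-90,np.linalg.norm(d))
u=np.array([np.cos(np.radians(30)),np.sin(np.radians(30))]); print('hook rel TCP along',(A[:2]-[539.6,-286.8])@u, 'lat',(A[:2]-[539.6,-286.8])@[-u[1],u[0]])
"
```

```text
[ 686.76079074 -197.44809809   32.        ] [ 580.11007049 -260.97679662   32.        ] [ 437.68175874 -353.7105986     6.        ]
30.781013737857418 124.13811527749354
32.10256158546953 294.0379792608916
foot ends [array([ 414.41965441, -324.9186941 ,    5.        ]), array([ 450.64699891, -382.00697905,    5.        ])] 32.39858132839545 67.61281511208503
hook rel TCP along 172.12093417455736 lat 3.8006215648436603
```

Emit:
drive_tool(moves=[-0.4,0,0,0,0,-0.4,0,0,0,-0.035,-0.4,0,0,0,0,-1,0,0,0,0,-1,0,0,0,0,-1,0,0,0,0,-1,0,0,0,0,-1,0,0,0,0])

```text
clock: 21.33
position: [538.9, -286.1, 36.2]
orientation: [0.961, 0.276, -0.0, -0.0]
ft_force: [-1.1, 2.5, 2.1]
grip_width: 18.7
```

```bash
python3 -c "
from h import *
goto(539,-284,38,32)
snap('top','top14');snap('scene','scene14');crop('top14',395,150,455,215,9,'d2');crop('scene14',400,310,500,390,7,'d1')
"
```

```text
t 21.33 p [ 538.9 -286.1   36.2] rodyaw 32.0 tool d mm [ 1.1 -1.7 -1.8] turn rad 0.0 f [-1.1  2.5  2.1] w 18.7 j6 0.43 tilt [-0.0005  0.0004]
```

View pics/d2.png

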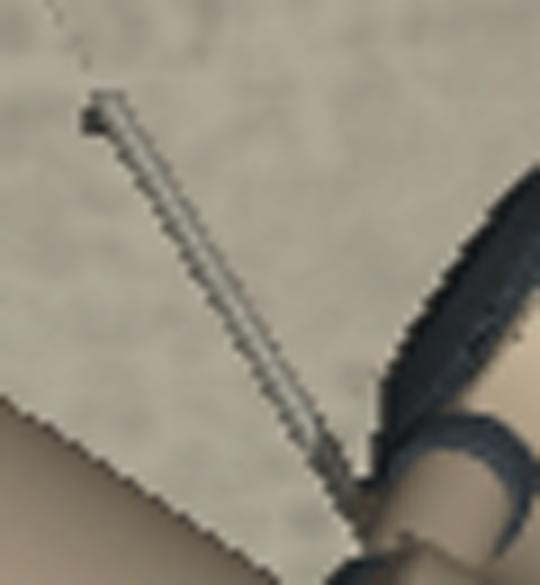

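View pics/d1.png

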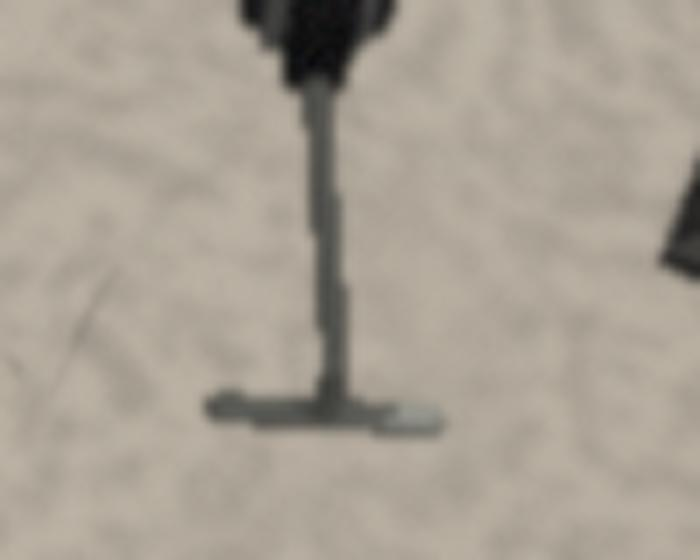

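Emit:
drive_tool(moves=[-1,0,0,-0.005,0,-1,0,0,-0.012,0,-1,0,0,-0.018,0,-1,0,0,-0.018,0,-1,0,0,-0.012,0,-1,0,0,-0.005,-0.03,-1,0,0,0,-0.06,-1,0,0,0,-0.09])

```text
clock: 22.1
position: [539.5, -286.6, 107.6]
orientation: [0.932, 0.362, 0.0, 0.001]
ft_force: [-0.7, 0.1, -3.7]
grip_width: 18.7
```

Emit:
drive_tool(moves=[-1,0,0,0,-0.1,-1,0,0,0,-0.1,-1,0,0,0,-0.1,-1,0,0,0,-0.1,-1,0,0,0,-0.1,-1,0,0,0,-0.09,-1,0,0,0,-0.05,-1,0,0,0,-0.025])

```text
clock: 22.77
position: [539.2, -286.5, 106.9]
orientation: [0.763, 0.647, 0.0, 0.0]
ft_force: [0.2, -0.6, -2.6]
grip_width: 18.8
```

Emit:
drive_tool(moves=[-1,0.006,0,0,0,-1,0.012,0,0,0,-1,0.016,0,0,0,-1,0.016,0,0,0,-1,0.012,0,0,0,-1,0.006,0,0,0,-1,0.002,0,0,0,-1,0,0,0,0])

```text
clock: 23.43
position: [551.0, -216.6, 106.4]
orientation: [0.763, 0.646, 0.0, 0.0]
ft_force: [-0.2, 0.3, -2.9]
grip_width: 18.9
```

```bash
python3 -c "
from h import *
goto(559.1,-157.8,70,80.4)
snap('top','top15');crop('top15',280,150,440,270,5,'d2');snap('scene','scene15');crop('scene15',290,190,490,340,4,'d1')
"
```

```text
t 23.43 p [ 551.  -216.6  106.4] rodyaw 80.48 tool d mm [59.4 -1.8 36.4] turn rad 0.001 f [-0.2  0.3 -2.9] w 18.9 j6 -0.31 tilt [ 0.0001 -0.0001]
```

View pics/d2.png

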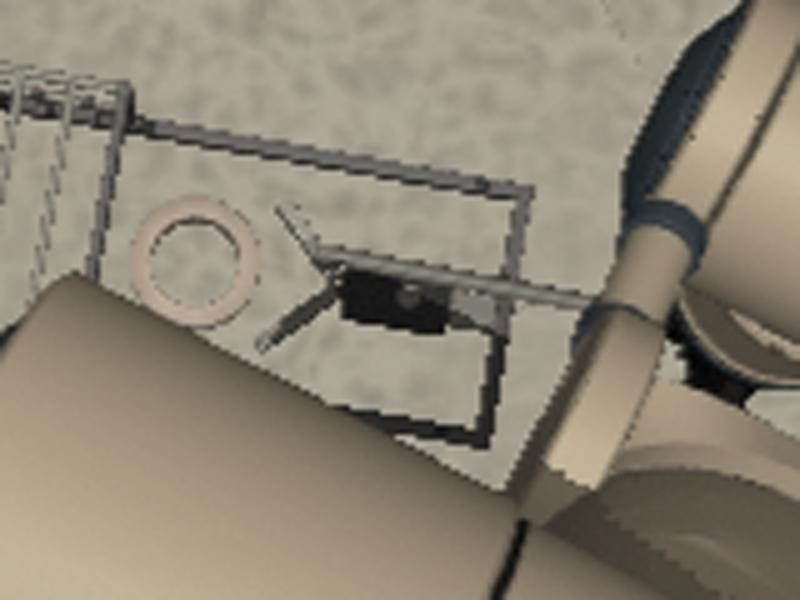

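View pics/d1.png

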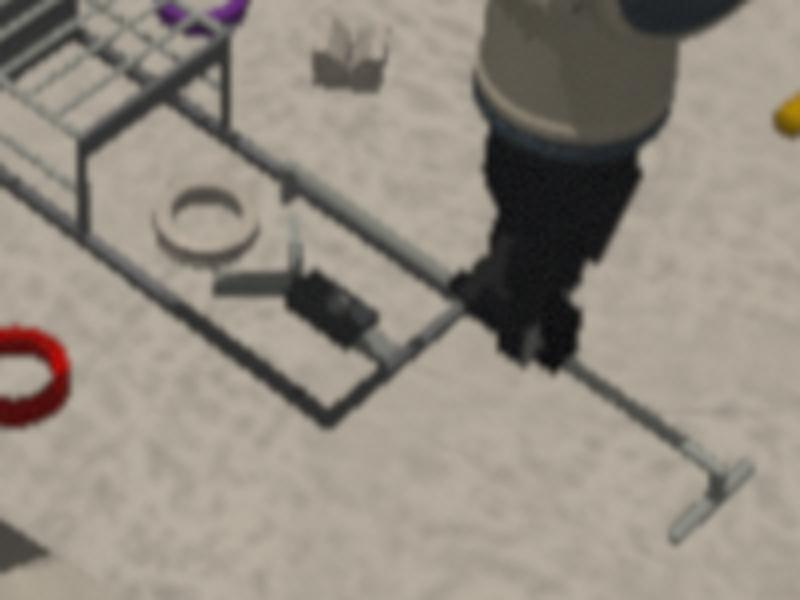

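```bash
python3 -c "
from h import *
from scipy.optimize import least_squares
a=np.radians(80.4);c,s=np.cos(a),np.sin(a)
def g(X): d=np.array(X)[:2]-[597.8,58.8]; return np.round([c*d[0]+s*d[1],-s*d[0]+c*d[1]],1)
def W(x,y,z): return (597.8+c*x-s*y,58.8+s*x+c*y,z)
def tri(A,B):
  o=least_squares(lambda X:np.r_[proj(A[0],X)-A[1],proj(B[0],X)-B[1]],(590,-20,40)); print(o.x.round(1),g(o.x),o.fun.round(1))
tri(('scene15',(361.9,232.6)),('top15',(343.8,199.6)))
print('tcp',g((551,-216.6)))
print('ring',g(back('top15',319.2,202.2,20)),g(back('scene15',290+206/4,190+218/4,20)))
for z in(60,70,75,80): print(z,[proj('scene15',W(g((551,-216.6))[0]-130+1,y,z)).round(1).tolist() for y in(35,0,-35)])
print([(290+u/4,190+v/4) for u,v in((676,535),(718,495),(748,467))])
for q in((285,210),(262,347)): print('vee end',g(back('top15',280+q[0]/5,150+q[1]/5,18)))
"
```

```text
[584.7 -43.8  93.9] [-103.4   -4.1] [ 0. -0. -0.  0.]
tcp [-2.793e+02  2.000e-01]
ring [-47.8   1.2] [-49.7   5.4]
60 [[458.6, 329.8], [468.8, 319.7], [478.7, 310.0]]
70 [[459.4, 326.9], [469.6, 316.9], [479.6, 307.1]]
75 [[459.7, 325.5], [470.0, 315.5], [480.0, 305.7]]
80 [[460.1, 324.1], [470.4, 314.0], [480.4, 304.2]]
[(459.0, 323.75), (469.5, 313.75), (477.0, 306.75)]
vee end [-85.7 -31.1]
vee end [-86.2  36.4]
```

Emit:
drive_tool(moves=[-1,0.004,-0.0005,0,0,-1,0.009,-0.001,0,0,-1,0.012,-0.001,0,0,-1,0.012,-0.001,0,0,-1,0.011,-0.001,0.004,0,-1,0.007,-0.001,0.008,0,-1,0.002,0,0.01,0,-1,0,0,0.005,0])

```text
clock: 24.2
position: [554.3, -159.1, 77.6]
orientation: [0.763, 0.646, -0.0, -0.001]
ft_force: [-0.8, -0.1, -2.3]
grip_width: 18.8
```

```bash
python3 -c "
from h import *
st()
snap('top','top16');crop('top16',280,150,440,270,5,'d2');snap('scene','scene16');crop('scene16',290,190,450,310,5,'d1')
"
```

```text
t 24.2 pin gx,gy -53.11 6.53 z 77.6 F along,lat,z -0.19 0.75 -2.34
```

View pics/d2.png

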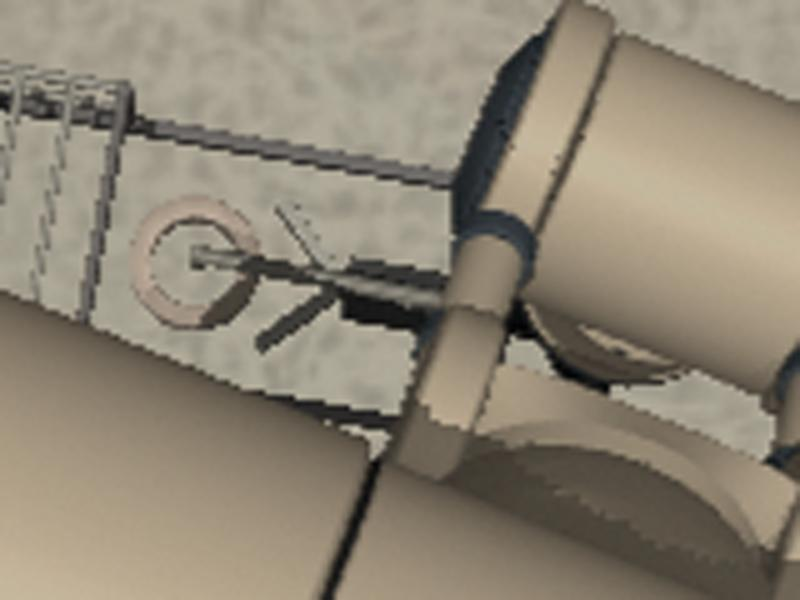

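View pics/d1.png

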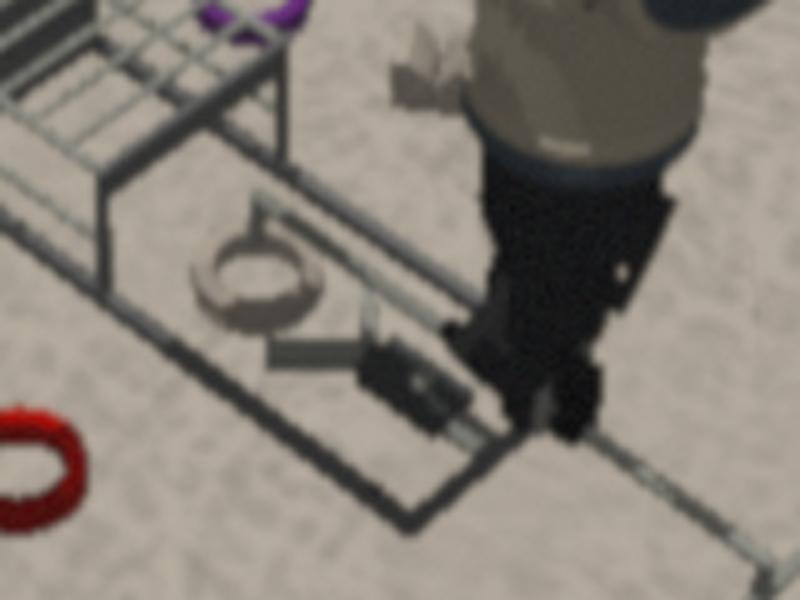

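Emit:
drive_tool(moves=[-1,0,0,0.004,0,-1,0,0,0.006,0,-1,0,0,0.006,0,-1,0,0,0.006,0,-1,0,0,0.004,0,-1,0,0,0.002,0,-1,0,0,0,0])

```text
clock: 24.88
position: [554.6, -160.1, 50.7]
orientation: [0.764, 0.646, -0.0, -0.0]
ft_force: [-0.5, 0.1, -2.9]
grip_width: 18.5
```

Emit:
drive_tool(moves=[-1,0,0,0.002,0,-1,0,0,0.002,0,-1,0,0,0.001,0,-1,0,0,0,0])

```text
clock: 25.22
position: [554.8, -160.1, 46.2]
orientation: [0.764, 0.646, -0.0, -0.0]
ft_force: [0.1, -1.0, -2.5]
grip_width: 18.8
```

Emit:
drive_tool(moves=[-1,0,0,0.0015,0,-1,0,0,0.0015,0,-1,0,0,0.001,0,-1,0,0,0,0])

```text
clock: 25.55
position: [554.7, -160.1, 42.1]
orientation: [0.764, 0.646, -0.0, -0.0]
ft_force: [-0.9, 0.7, -2.0]
grip_width: 18.8
```

Emit:
drive_tool(moves=[-1,0,0,0.001,0,-1,0,0,0.001,0,-1,0,0,0,0])

```text
clock: 25.8
position: [554.8, -160.1, 40.1]
orientation: [0.764, 0.646, -0.0, -0.0]
ft_force: [0.0, -0.1, -2.5]
grip_width: 19.0
```

```bash
python3 -c "
from h import *
st()
snap('scene','scene17');crop('scene17',290,190,490,340,4,'d1')
"
```

```text
t 25.8 pin gx,gy -54.05 5.92 z 40.1 F along,lat,z -0.13 -0.04 -2.46
```

View pics/d1.png

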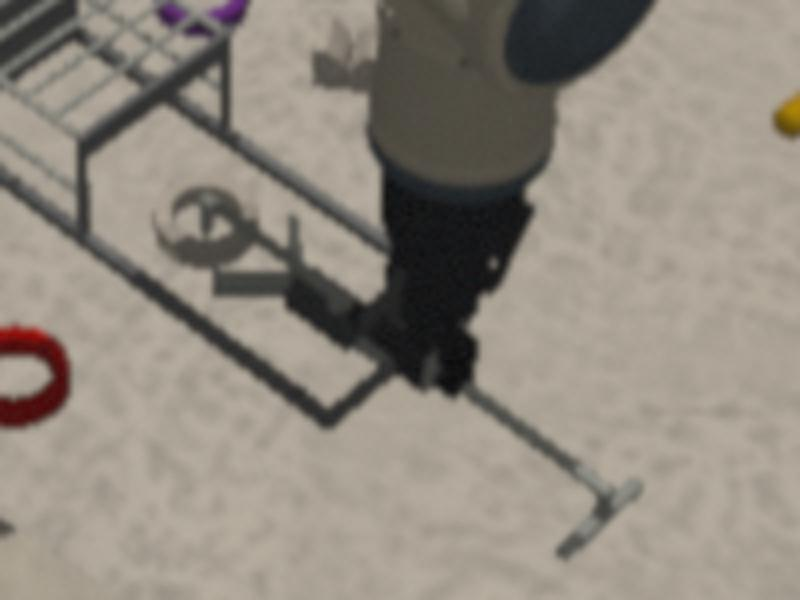

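Emit:
drive_tool(moves=[-1,0,0,0.001,0,-1,0,0,0.001,0,-1,0,0,0,0])

```text
clock: 26.1
position: [554.8, -160.1, 38.1]
orientation: [0.764, 0.646, -0.0, -0.0]
ft_force: [-0.1, -0.0, -2.3]
grip_width: 19.0
```

Emit:
drive_tool(moves=[-1,0,0,0.0005,0,-1,0,0,0.0005,0,-1,0,0,0,0])

```text
clock: 26.35
position: [554.8, -160.1, 37.2]
orientation: [0.764, 0.646, -0.0, -0.0]
ft_force: [0.4, 0.2, -2.9]
grip_width: 18.8
```

Emit:
drive_tool(moves=[-1,-0.001,0,0,0,-1,-0.0015,0,0,0,-1,-0.0015,0,0,0,-1,-0.0015,0,0,0,-1,-0.0015,0,0,0,-1,-0.001,0,0,0])

```text
clock: 26.85
position: [553.5, -168.3, 37.3]
orientation: [0.764, 0.646, 0.0, -0.0]
ft_force: [1.4, 1.0, -3.5]
grip_width: 19.0
```

```bash
python3 -c "
from h import *
st()"
```

```text
t 26.85 pin gx,gy -62.28 5.79 z 37.3 F along,lat,z 1.25 -1.25 -3.46
```

Emit:
drive_tool(moves=[-1,-0.0015,0,0,0,-1,-0.0015,0,0,0,-1,-0.0015,0,0,0,-1,-0.0015,0,0,0,-1,-0.001,0,0,0])

```text
clock: 27.27
position: [552.3, -175.1, 37.3]
orientation: [0.764, 0.646, 0.0, 0.0]
ft_force: [0.6, 1.5, -3.0]
grip_width: 18.5
```

```bash
python3 -c "
from h import *
st()
snap('scene','scene18');crop('scene18',290,190,490,340,4,'d1')
snap('top','top18');crop('top18',280,150,440,270,5,'d2')
st()
"
```

```text
t 27.27 pin gx,gy -69.23 5.82 z 37.3 F along,lat,z 1.54 -0.32 -3.01
t 27.37 pin gx,gy -69.31 5.78 z 37.3 F along,lat,z 0.44 -0.54 -4.2
```

View pics/d1.png

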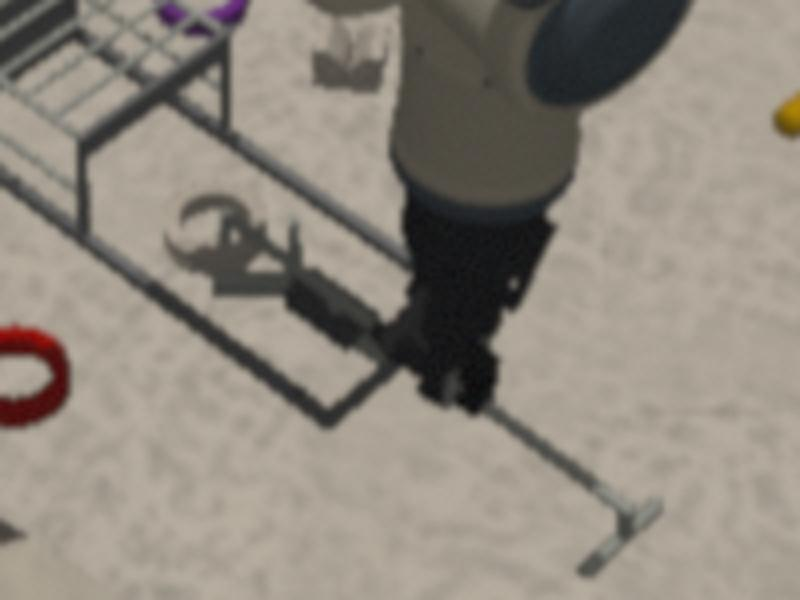

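View pics/d2.png

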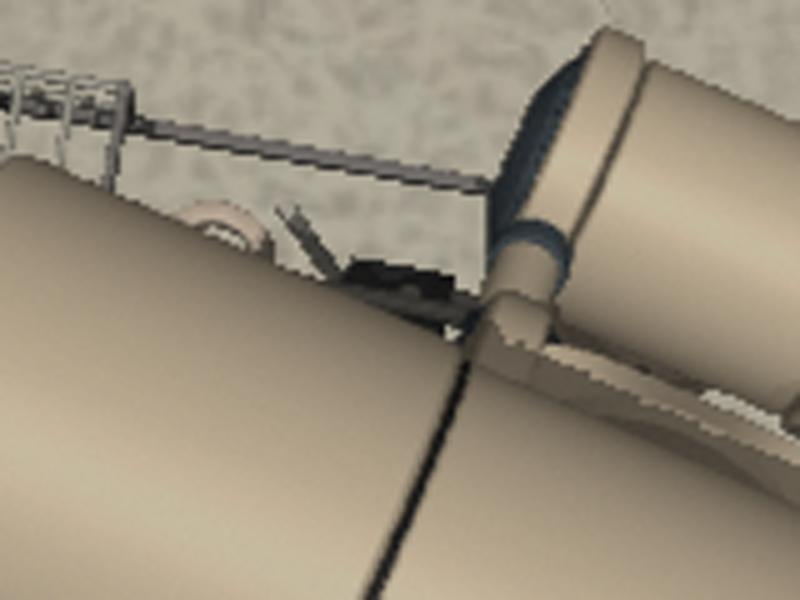

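Emit:
drive_tool(moves=[-1,-0.001,0,0,0,-1,-0.001,0,0,0,-1,-0.001,0,0,0,-1,-0.001,0,0,0])

```text
clock: 27.7
position: [551.7, -179.0, 37.3]
orientation: [0.764, 0.646, 0.0, -0.0]
ft_force: [0.0, 1.3, -3.3]
grip_width: 18.8
```

Emit:
drive_tool(moves=[-1,-0.001,0,0,0,-1,-0.001,0,0,0,-1,-0.001,0,0,0])

```text
clock: 27.95
position: [551.2, -182.0, 37.3]
orientation: [0.764, 0.646, 0.0, 0.0]
ft_force: [-0.0, 1.2, -3.5]
grip_width: 18.5
```

```bash
python3 -c "
from h import *
st()
snap('scene','scene19');crop('scene19',310,210,410,290,8,'d1')"
```

```text
t 27.95 pin gx,gy -76.18 5.8 z 37.3 F along,lat,z 1.14 0.21 -3.54
```

View pics/d1.png

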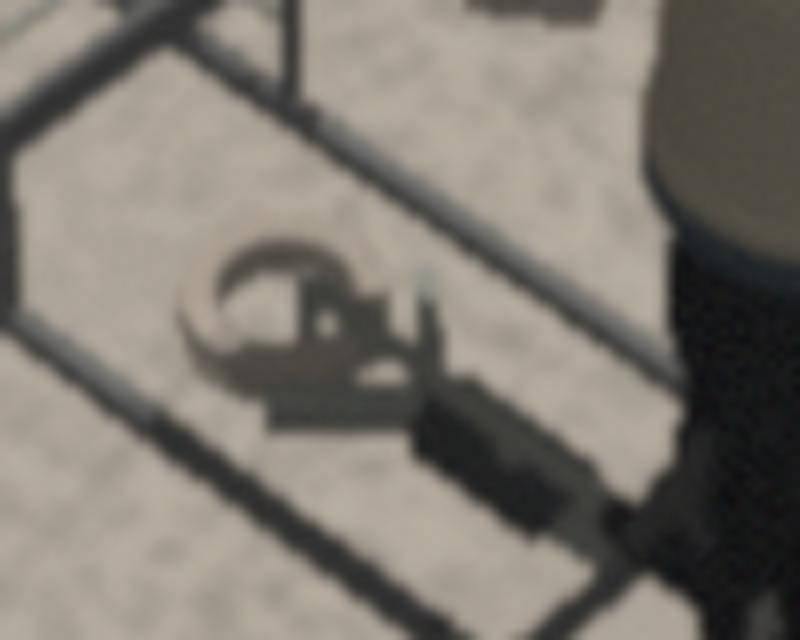

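Emit:
drive_tool(moves=[-1,-0.001,0,0,0,-1,-0.001,0,0,0,-1,-0.001,0,0,0])

```text
clock: 28.25
position: [550.7, -184.9, 37.3]
orientation: [0.764, 0.646, 0.0, 0.0]
ft_force: [0.0, 0.5, -3.7]
grip_width: 18.8
```

Emit:
drive_tool(moves=[-1,-0.001,0,0,0,-1,-0.001,0,0,0])

```text
clock: 28.42
position: [550.4, -186.9, 37.3]
orientation: [0.764, 0.646, 0.0, -0.0]
ft_force: [0.9, 1.1, -3.3]
grip_width: 18.8
```

Emit:
drive_tool(moves=[-1,-0.001,0,0,0,-1,-0.001,0,0,0])

```text
clock: 28.58
position: [550.1, -188.8, 37.3]
orientation: [0.764, 0.646, 0.0, 0.0]
ft_force: [1.4, 2.0, -3.3]
grip_width: 19.0
```

Emit:
drive_tool(moves=[-1,-0.001,0,0,0,-1,-0.001,0,0,0])

```text
clock: 28.75
position: [549.8, -190.6, 37.3]
orientation: [0.764, 0.646, 0.0, -0.0]
ft_force: [2.1, 7.3, -4.8]
grip_width: 18.6
```

```bash
python3 -c "
from h import *
st()
snap('scene','scene20');crop('scene20',310,210,410,290,8,'d1')"
```

```text
t 28.75 pin gx,gy -84.9 5.74 z 37.3 F along,lat,z 7.57 -0.8 -4.81
```

View pics/d1.png

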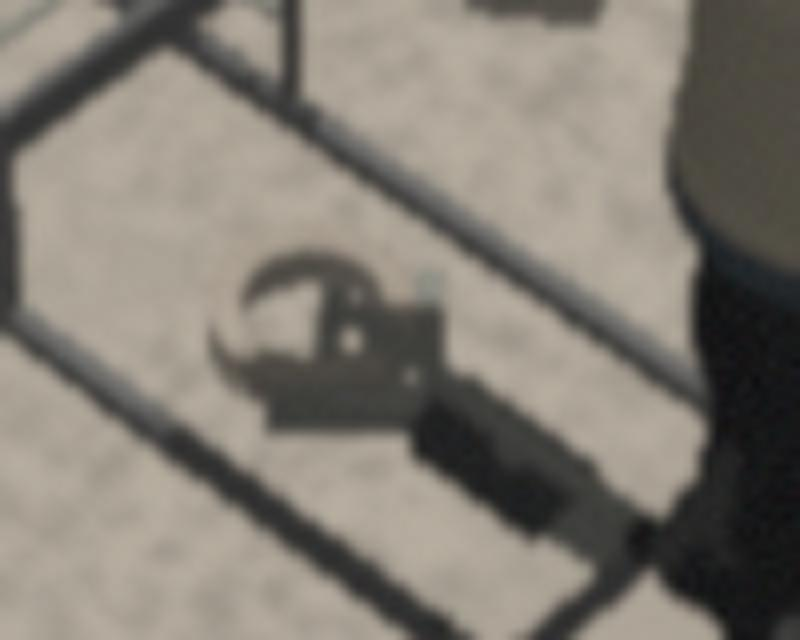

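First contact with the stop: 7.6 N along the rod. I'll ease in a little more.

Emit:
drive_tool(moves=[-1,-0.0005,0,0,0,-1,0,0,0,0])

```text
clock: 28.97
position: [549.7, -190.8, 37.2]
orientation: [0.764, 0.646, 0.0, -0.0]
ft_force: [3.8, 7.3, -6.0]
grip_width: 18.8
```

```bash
python3 -c "
from h import *
st()"
```

```text
t 28.97 pin gx,gy -85.16 5.84 z 37.2 F along,lat,z 7.82 -2.49 -6.01
```

Emit:
drive_tool(moves=[-1,-0.0006,0,0,0,-1,0,0,0,0])

```text
clock: 29.13
position: [549.5, -191.2, 37.1]
orientation: [0.764, 0.646, 0.0, -0.0]
ft_force: [3.9, 8.9, -5.1]
grip_width: 18.7
```

```bash
python3 -c "
from h import *
st()"
```

```text
t 29.13 pin gx,gy -85.58 5.91 z 37.1 F along,lat,z 9.44 -2.4 -5.1
```

Emit:
drive_tool(moves=[-1,-0.0003,0,0,0,-1,0,0,0,0,-1,0,0,0,0])

```text
clock: 29.38
position: [549.5, -191.4, 37.1]
orientation: [0.764, 0.646, 0.0, -0.0]
ft_force: [3.2, 9.4, -4.9]
grip_width: 18.9
```

Emit:
drive_tool(moves=[-1,0,0,0,0,-1,0,0,0,0])

```text
clock: 29.55
position: [549.5, -191.4, 37.1]
orientation: [0.764, 0.646, 0.0, -0.0]
ft_force: [3.4, 9.6, -5.2]
grip_width: 18.9
```

Emit:
drive_tool(moves=[-1,0,0,0,0,-1,0,0,0,0])

```text
clock: 29.72
position: [549.5, -191.4, 37.1]
orientation: [0.764, 0.646, 0.0, -0.0]
ft_force: [4.1, 9.0, -5.4]
grip_width: 18.7
```

```bash
python3 -c "
from h import *
st()
snap('scene','scene21');crop('scene21',310,210,410,290,8,'d1');st()"
```

```text
t 29.72 pin gx,gy -85.75 5.91 z 37.1 F along,lat,z 9.56 -2.5 -5.36
t 29.77 pin gx,gy -85.72 5.94 z 37.1 F along,lat,z 10.13 -2.06 -5.97
```

View pics/d1.png

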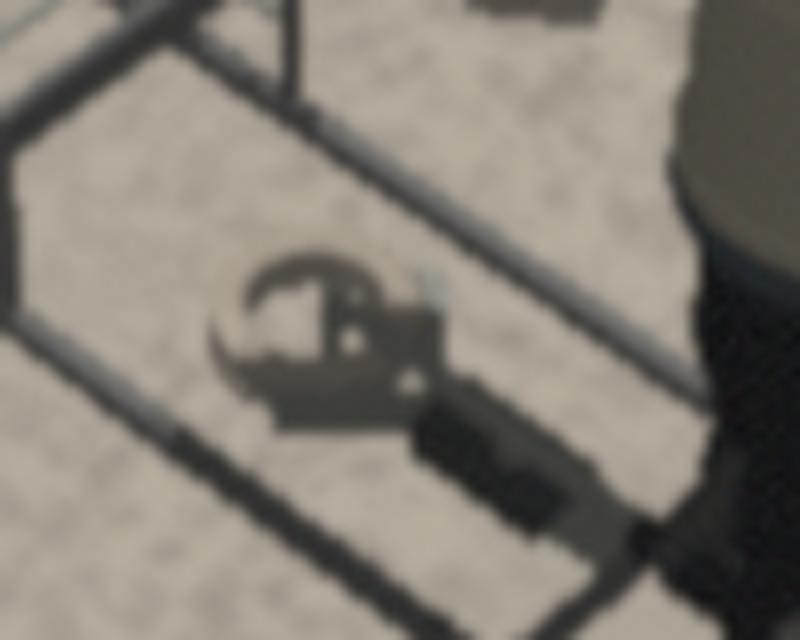

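Emit:
drive_tool(moves=[-1,0,0,0,0,-1,0,0,0,0,-1,0.0005,0,0,0,-1,0.0005,0,0,0,-1,0.0005,0,0,0,-1,0.0005,0,0,0,-1,0.001,0,0,0,-1,0.001,0,0,0])

```text
clock: 30.43
position: [550.2, -188.4, 37.3]
orientation: [0.764, 0.646, -0.0, 0.0]
ft_force: [0.4, -0.0, -3.0]
grip_width: 18.9
```

```bash
python3 -c "
from h import *
st()"
```

```text
t 30.43 pin gx,gy -82.65 5.72 z 37.3 F along,lat,z 0.03 -0.42 -3.03
```

Emit:
drive_tool(moves=[-1,0.001,0,0,0,-1,0.001,0,0,0,-1,0.001,0,0,0,-1,0.0015,0,0,0,-1,0.0015,0,0,0,-1,0.001,0,0,0,-1,0,0,0,0])

```text
clock: 31.02
position: [551.3, -181.0, 37.3]
orientation: [0.764, 0.646, -0.0, -0.0]
ft_force: [0.7, -0.8, -1.8]
grip_width: 19.0
```

```bash
python3 -c "
from h import *
st()
snap('scene','scene22');crop('scene22',310,210,410,290,8,'d1');st()"
```

```text
t 31.02 pin gx,gy -75.25 5.87 z 37.3 F along,lat,z -0.66 -0.78 -1.8
t 31.07 pin gx,gy -75.34 5.82 z 37.3 F along,lat,z -0.26 -0.7 -3.01
```

View pics/d1.png

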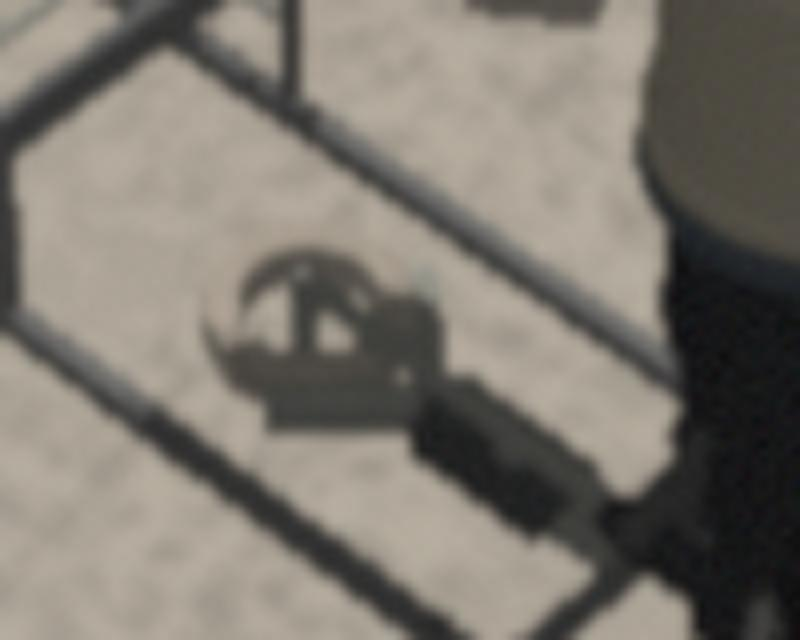

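Emit:
drive_tool(moves=[-1,0,0,-0.002,0,-1,0,0,-0.003,0,-1,0,0,-0.004,0,-1,0,0,-0.005,0,-1,0,0,-0.005,0,-1,0,0,-0.005,0,-1,0,0,-0.005,0,-1,0,0,-0.005,0])

```text
clock: 31.73
position: [551.4, -181.3, 72.0]
orientation: [0.764, 0.646, 0.0, 0.0]
ft_force: [0.1, -0.7, -3.1]
grip_width: 18.8
```

Emit:
drive_tool(moves=[-1,0,0,-0.006,0,-1,0,0,-0.008,0,-1,0,0,-0.01,0,-1,0,0,-0.01,0,-1,0,0,-0.008,0,-1,0,0,-0.004,0,-1,0,0,0,0])

```text
clock: 32.32
position: [551.8, -181.5, 118.5]
orientation: [0.764, 0.646, 0.0, 0.001]
ft_force: [0.6, -0.6, -3.0]
grip_width: 18.9
```

```bash
python3 -c "
from h import *
st()
snap('scene','scene23');crop('scene23',290,190,490,340,4,'d1');snap('top','top23');crop('top23',280,150,440,270,5,'d2');st()"
```

```text
t 32.32 pin gx,gy -75.61 5.27 z 118.5 F along,lat,z -0.49 -0.73 -3.01
t 32.42 pin gx,gy -75.48 5.89 z 117.3 F along,lat,z -0.65 0.2 -4.01
```

View pics/d1.png

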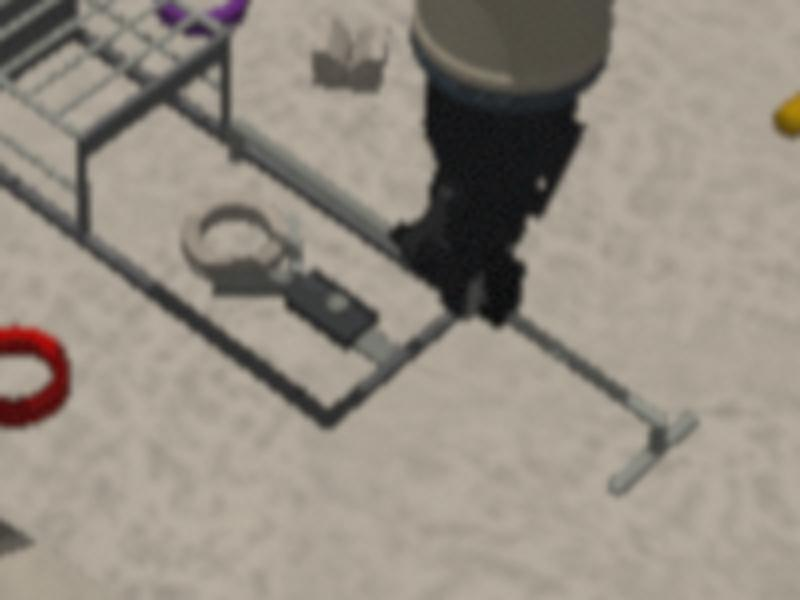

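View pics/d2.png

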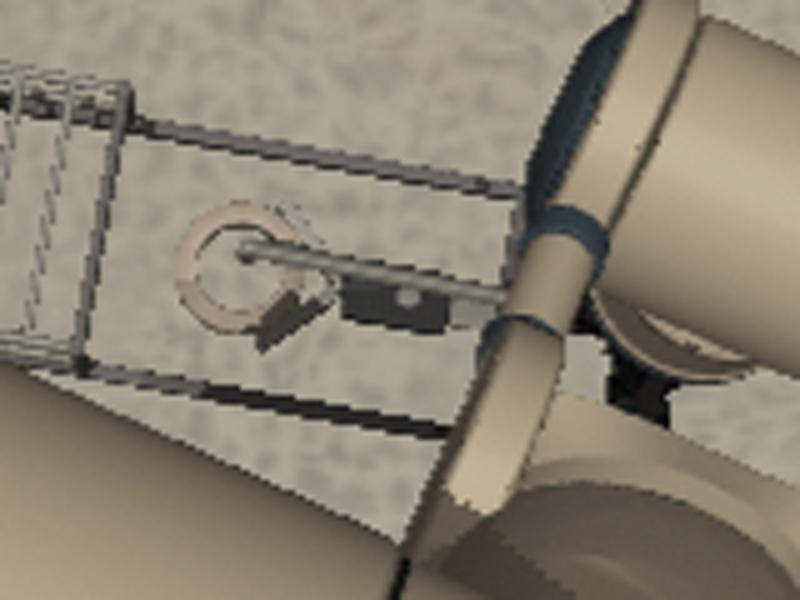

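Emit:
drive_tool(moves=[-1,-0.005,0,0,0,-1,-0.012,0,0,0,-1,-0.018,0,0,0,-1,-0.02,0,0,0,-1,-0.02,0,0,0,-1,-0.016,0,0,0,-1,-0.01,0,0,0.04,-1,-0.004,0,0,0.08])

```text
clock: 33.08
position: [533.2, -286.8, 117.0]
orientation: [0.802, 0.597, -0.0, 0.0]
ft_force: [-0.5, 0.0, -3.5]
grip_width: 18.7
```

Emit:
drive_tool(moves=[-1,0,0,0,0.1,-1,0,0,0,0.11,-1,0,0,0,0.11,-1,0,0,0,0.11,-1,0,0,0,0.11,-1,0,0,0,0.11,-1,0,0,0,0.11,-1,0,0,0,0.11])

```text
clock: 33.75
position: [533.5, -285.0, 117.1]
orientation: [0.979, 0.202, -0.0, -0.0]
ft_force: [-0.6, -0.0, -3.3]
grip_width: 18.9
```

Emit:
drive_tool(moves=[-1,0,0,0,0.11,-1,0,0,0,0.1,-1,0,0,0,0.06,-1,0,0,0,0.02,-1,0,0,0,0])

```text
clock: 34.17
position: [533.5, -284.9, 117.1]
orientation: [0.998, 0.061, -0.0, -0.0]
ft_force: [-0.1, -0.4, -2.9]
grip_width: 18.8
```

```bash
python3 -c "
from h import *
goto(476.7,-327.5,60,7.2)"
```

```text
t 34.17 p [ 533.5 -284.9  117.1] rodyaw 7.03 tool d mm [-61.6  35.3  57.1] turn rad -0.003 f [-0.1 -0.4 -2.9] w 18.8 j6 0.86 tilt [-0.0003  0.0002]
```

Emit:
drive_tool(moves=[-1,-0.008,0.005,0,0,-1,-0.014,0.008,0,0,-1,-0.016,0.009,0,0,-1,-0.014,0.008,0.004,0,-1,-0.0085,0.005,0.01,0,-1,0,0,0.018,0,-1,0,0,0.016,0,-1,0,0,0.008,0])

```text
clock: 34.83
position: [476.7, -327.0, 59.7]
orientation: [0.998, 0.062, -0.001, -0.001]
ft_force: [-0.2, 0.0, -3.5]
grip_width: 18.7
```

Emit:
drive_tool(moves=[-1,0,0,0.005,0,-1,0,0,0.005,0,-1,0,0,0.003,0,-1,0,0,0.001,0,-1,0,0,0,0])

```text
clock: 35.25
position: [478.1, -327.0, 47.5]
orientation: [0.998, 0.062, 0.0, 0.0]
ft_force: [0.2, -0.4, -2.9]
grip_width: 18.8
```

```bash
python3 -c "
from h import *
goto(476.7,-327.5,37,7.2)
snap('scene','scene24');crop('scene24',370,220,530,420,3,'d1')"
```

```text
t 35.25 p [ 478.1 -327.    47.5] rodyaw 7.11 tool d mm [-1.5  0.3 10.5] turn rad -0.002 f [ 0.2 -0.4 -2.9] w 18.8 j6 0.74 tilt [ 0.0002 -0.0002]
```

View pics/d1.png

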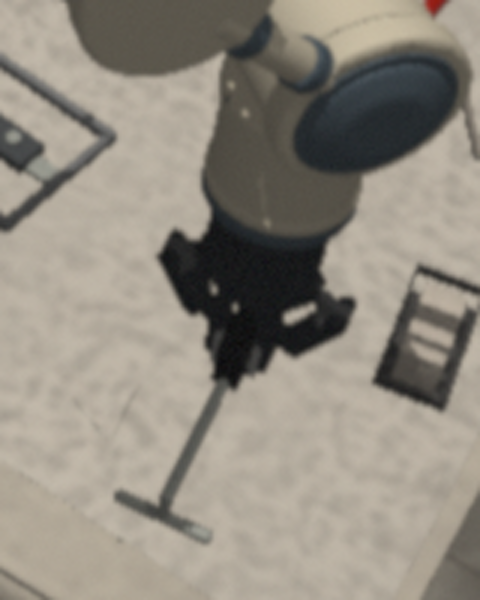

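Lowering gently until the table takes the weight.

Emit:
drive_tool(moves=[-1,0,0,0.002,0,-1,0,0,0.002,0,-1,0,0,0.0015,0,-1,0,0,0.001,0,-1,0,0,0,0])

```text
clock: 35.72
position: [477.9, -326.9, 40.5]
orientation: [0.998, 0.062, -0.0, -0.0]
ft_force: [0.7, -0.4, -2.9]
grip_width: 18.9
```

Emit:
drive_tool(moves=[-1,0,0,0.001,0,-1,0,0,0.001,0,-1,0,0,0.001,0,-1,0,0,0,0])

```text
clock: 36.05
position: [477.9, -326.9, 37.6]
orientation: [0.998, 0.062, -0.0, -0.0]
ft_force: [0.0, 0.1, -3.3]
grip_width: 18.4
```

Emit:
drive_tool(moves=[-1,0,0,0.0007,0,-1,0,0,0.0007,0,-1,0,0,0,0])

```text
clock: 36.3
position: [478.0, -327.0, 36.3]
orientation: [0.998, 0.062, 0.0, 0.0]
ft_force: [-0.5, 0.2, -2.5]
grip_width: 18.6
```

Emit:
drive_tool(moves=[-1,0,0,0.0007,0,-1,0,0,0.0007,0,-1,0,0,0,0])

```text
clock: 36.55
position: [478.1, -327.1, 35.9]
orientation: [0.998, 0.062, 0.0, 0.0]
ft_force: [-3.9, 1.2, 17.5]
grip_width: 18.6
```

Emit:
drive_tool(moves=[-1,0,0,0.0007,0,-1,0,0,0.0005,0,-1,0,0,0,0])

```text
clock: 36.8
position: [478.1, -327.1, 35.8]
orientation: [0.998, 0.062, 0.0, 0.001]
ft_force: [-8.0, 5.7, 37.1]
grip_width: 19.1
```

Emit:
drive_tool(moves=[-1,0,0,-0.0008,0,-1,0,0,-0.0006,0,-1,0,0,0,0])

```text
clock: 37.05
position: [478.1, -327.1, 36.0]
orientation: [0.998, 0.062, 0.0, 0.0]
ft_force: [-2.6, 2.7, 13.7]
grip_width: 18.9
```

Emit:
drive_tool(moves=[-0.2,0,0,0,0,-0.2,0,0,0,0,0.2,0,0,0,0,0.5,0,0,0,0,0.5,0,0,0,0], grip_force=30)

```text
clock: 37.47
position: [478.0, -327.0, 35.1]
orientation: [0.998, 0.062, -0.0, -0.0]
ft_force: [-0.7, -0.1, -0.1]
grip_width: 64.0
```

Emit:
drive_tool(moves=[0.6,0,0,-0.005,0,0.6,0,0,-0.01,0,0.6,0,0,-0.02,0,0.6,0,0,-0.025,0,0.6,0,0,-0.025,0,0.6,0,0,-0.025,0,0.6,0,0,-0.025,0,0.6,0,0,-0.015,0])

```text
clock: 38.13
position: [478.5, -327.4, 188.9]
orientation: [0.998, 0.062, 0.001, 0.001]
ft_force: [0.5, 0.2, 0.2]
grip_width: 68.2
```

Emit:
drive_tool(moves=[0.6,0,0.02,-0.02,0,0.6,0,0.03,-0.02,0,0.6,0,0.03,-0.02,0,0.6,0,0.03,0,0,0.6,0,0.03,0,0,0.6,0,0.02,0,0,0.6,0,0,0,0])

```text
clock: 38.72
position: [497.4, -489.3, 245.8]
orientation: [0.998, 0.061, 0.0, 0.001]
ft_force: [-1.1, 0.3, -1.2]
grip_width: 68.5
```

```bash
python3 -c "
from h import *
print(env.get_obs()['ft_force'],env.get_obs()['clock'])
snap('scene','scene25');snap('top','top25');crop('top25',240,140,400,260,5,'d2')"
```

```text
[-1.13503655  0.30732921 -1.20530318] 38.7167
```

View pics/scene25.png

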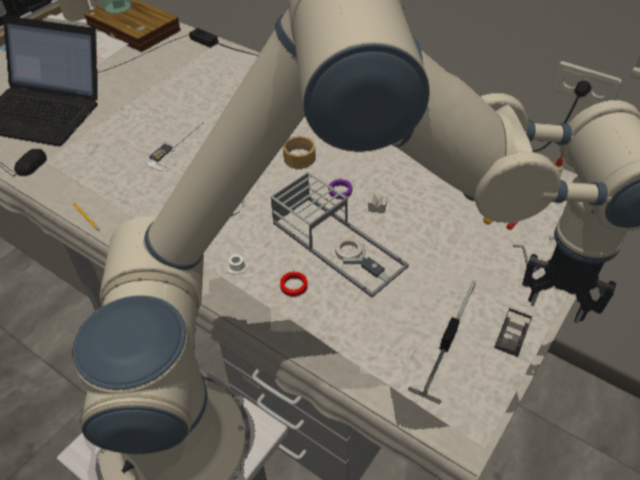

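View pics/top25.png

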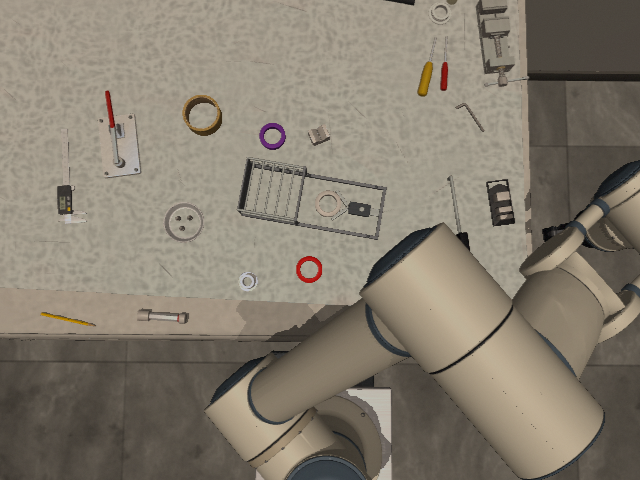

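View pics/d2.png

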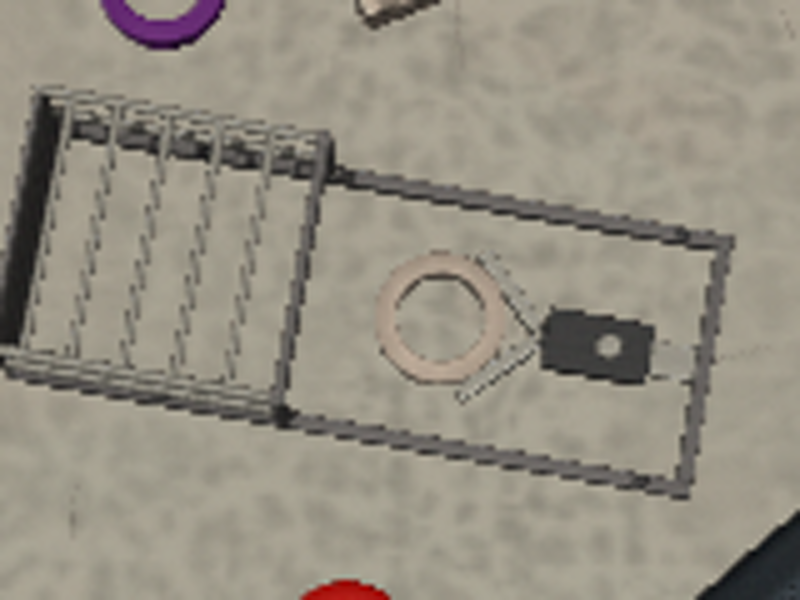

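The ring sits in the vee (top px about 328,204). The rod stands at its old place (scene px 473,283 to 425,395), and the bystanders look unmoved. I'll let the arm settle and hand in.

Emit:
drive_tool(moves=[0.6,0,0,0,0,0.6,0,0,0,0,0.6,0,0,0,0,0.6,0,0,0,0])

```text
clock: 39.15
position: [497.9, -485.1, 245.6]
orientation: [0.998, 0.062, 0.0, 0.0]
ft_force: [0.5, -0.9, 0.1]
grip_width: 68.3
```

```bash
python3 -c "
from h import *
print(env.close_job())"
```

```text
the job is handed in; nothing more can be done
None
```

The ring is out from under the guard and sitting in the vee stop, and the rod is standing back on open table at its old spot. I handed the job in at about 39 s.

**What happened:**
- **First pull:** It brought the ring out past the mouth, but the rod then shifted in the grip and the hook climbed over the ring's front edge. The likely cause is that the rod's foot came down on the guard's cross rail when I lowered the hook, which I inferred from the pictures. If so, the rod touched the fixture lightly; no force spike showed.
- **Regrip:** I set the rod down on open table, gripped it again lower and at 120 N, and re-hooked the ring about 20 mm short of the stop.
- **Press:** I felt the stop with small steps. The force along the rod read 9.4 to 10.1 N for about 0.65 s, and the highest reading was 10.1 N. A sideways force of about 2.5 N was also present.
- **Unhook and return:** I eased off until the force was zero, centred the pin in the bore, and lifted it out without disturbing the ring.

**Last checks:**
- The final pictures show the ring in the vee in front of the guard, and the rod about 300 mm away.
- The other parts and the look-alike rings appear unmoved, the gripper is clear of everything, and the force reads about 0.

**Marks against the run:**
- While setting the rod down I pressed it onto the table with about 37 N before backing off.
- The two cameras disagreed by up to about 4 mm on sideways position.

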